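Close up the slurry strainer and open its inlet

TASK

The slurry strainer has been cleaned and its cover put back with the four wing screws only run in by hand. Tighten all four screws clockwise until they will go no further, in cross order so that the gasket is squeezed evenly: after the first, the one diagonally opposite, then the other two. Only when all four are tight, swing the blue valve lever from across the pipe to fully open, in line with the pipe, and leave everything else on the table standing where it is.

Things in the scene. Friction and masses are not known exactly. Their poses are not given: they have to be found in the camera images.
- strainer: Stainless basket strainer for slurry on a fixed steel skid plate (220 x 630 mm, 8 mm thick, from y -250 to +380 mm). Origin: on the table under the middle of its square cover; x points away from the robot (yawed -0.25 to +0.12 rad), z up. Inlet pipe (43 mm wide, axis 85 mm up) leaves to +y through the valve, outlet pipe to -y; pipes and valve body stay below 122 mm.
- cover_mid (a point): Middle of the top of the 190 x 190 mm aluminium cover, on a red gasket and a flange of the same size; 165 mm above the table when tight, up to 2 mm higher before. Axes as the strainer's. Here stands a brass vent plug, 30 mm wide, 22 mm high. Four black wing screws stand at x, y = +-62.5 mm.
- valve_stem (a point): Vertical turning axis of the valve lever, at x = 0, y = +200 mm of the strainer; fixed. Origin on the axis, 113 mm above the table; axes as the strainer's.
- wing_nl_head (a point): Wing screw at the cover's near-left (strainer's -x, +y) corner: black plastic wing 72 mm long, 10 mm thick, reaching from 15 to 40 mm above the cover on a conical hub (24 mm wide); this point is on the screw's axis in the middle of the wing, 27 mm above the screw's washer (about 0.193 m above the table). Its x axis runs along the wing, z up the screw; it turns with the screw.
- wing_nl (a joint): Turn of that near-left screw in rad: grows clockwise seen from above (tightening). Starts at 0.1 to 0.6; at 1.6 it is fully tight against a firm stop. It turns stiffly (0.15 N m) and stays where it is left; the thread (8 mm a turn) pulls the cover down on its gasket. The wing can be pushed round by one end or gripped.
- wing_nr_head (a point): Wing screw at the cover's near-right (-x, -y) corner: black plastic wing 72 mm long, 10 mm thick, reaching from 15 to 40 mm above the cover on a conical hub (24 mm wide); this point is on the screw's axis in the middle of the wing, 27 mm above the screw's washer (about 0.193 m above the table). Its x axis runs along the wing, z up the screw; it turns with the screw.
- wing_nr (a joint): Turn of that near-right screw in rad: grows clockwise seen from above (tightening). Starts at 0.1 to 0.6; at 1.6 it is fully tight against a firm stop. It turns stiffly (0.15 N m) and stays where it is left; the thread (8 mm a turn) pulls the cover down on its gasket. The wing can be pushed round by one end or gripped.
- wing_fr_head (a point): Wing screw at the cover's far-right (+x, -y) corner: black plastic wing 72 mm long, 10 mm thick, reaching from 15 to 40 mm above the cover on a conical hub (24 mm wide); this point is on the screw's axis in the middle of the wing, 27 mm above the screw's washer (about 0.193 m above the table). Its x axis runs along the wing, z up the screw; it turns with the screw.
- wing_fr (a joint): Turn of that far-right screw in rad: grows clockwise seen from above (tightening). Starts at 0.1 to 0.6; at 1.6 it is fully tight against a firm stop. It turns stiffly (0.15 N m) and stays where it is left; the thread (8 mm a turn) pulls the cover down on its gasket. The wing can be pushed round by one end or gripped.
- wing_fl_head (a point): Wing screw at the cover's far-left (+x, +y) corner: black plastic wing 72 mm long, 10 mm thick, reaching from 15 to 40 mm above the cover on a conical hub (24 mm wide); this point is on the screw's axis in the middle of the wing, 27 mm above the screw's washer (about 0.193 m above the table). Its x axis runs along the wing, z up the screw; it turns with the screw.
- wing_fl (a joint): Turn of that far-left screw in rad: grows clockwise seen from above (tightening). Starts at 0.1 to 0.6; at 1.6 it is fully tight against a firm stop. It turns stiffly (0.15 N m) and stays where it is left; the thread (8 mm a turn) pulls the cover down on its gasket. The wing can be pushed round by one end or gripped.
- valve (a joint): Lever of the inlet ball valve, in rad: about 0 (starts 0 to 0.12) shut, lever across the pipe, pointing to the strainer's -x (towards the robot); grows clockwise seen from above; 1.57 fully open against its stop, lever along the pipe pointing to the strainer's +y. Stiff (0.45 N m), stays where it is left.
- valve_grip (a point): Point in the middle of the valve lever's blue grip, 148 mm above the table, 80 mm from the stem. Its x axis points from the stem to the lever's end, z up. The grip is 85 mm long (from 40 to 125 mm off the stem), 24 mm wide, 16 mm high, and lies over the pipe with 18 mm or more free below it.
- bottle_a: Small slurry bottle, white cap, diameter 58, height 145; loose bystander. Origin: centre of its underside, z up its axis.
- bottle_b: Another small slurry bottle, same size and origin; bystander.
- bottle_c: Another small slurry bottle, same size and origin; bystander.
- bottle_big: Large slurry bottle, diameter 84, height 195; loose bystander. Origin: centre of its underside.
- basket: Spare perforated steel strainer basket, diameter 88, height 105 (130 with its bail); loose bystander. Origin: centre of its underside.
- beaker: White plastic beaker, diameter 80, height 95; loose bystander. Origin: centre of its underside.
- brush: Green cleaning brush lying on the table, 200 long; loose bystander. Origin: centre of its underside, x along it.
- labels: Roll of blank labels, standing on its flat side, diameter 92, height 50; loose bystander. Origin: centre of its underside.

How it is judged:
On the way, in this order (a step that is already met when the one before it is completed fails the run):
1. a first pair of diagonally opposite screws is tight ((value of joint each of wing_nl, wing_fr above 1.42 rad or value of joint each of wing_nr, wing_fl above 1.42 rad)), for 0.1 s.
2. all four screws are tight (value of joint each of wing_nl, wing_nr, wing_fr, wing_fl above 1.42 rad), for 0.1 s.
3. the inlet valve is fully open (value of joint valve above 1.42 rad), for 0.1 s.
At the end, for the whole second after the job is handed in: All four wing screws are tight (joint above 1.42 of 1.6 rad, that is within about 10 degrees of the stop), the valve lever is at rest and open (above 1.42 of 1.57 rad), and nothing else on the table has been shifted or tipped (all of step 2 and value of joint valve above 1.42 rad and velocity of joint valve between -0.05 and 0.05 rad/s); the robot touches nothing.
It fails at once if two neighbouring screws were tightened while both screws opposite them were still loose (not cross order) ((value of joint each of wing_nl, wing_nr above 1.42 rad and value of joint each of wing_fr, wing_fl below 1.25 rad) or (value of joint each of wing_nr, wing_fr above 1.42 rad and value of joint each of wing_fl, wing_nl below 1.25 rad) or (value of joint each of wing_fr, wing_fl above 1.42 rad and value of joint each of wing_nl, wing_nr below 1.25 rad) or (value of joint each of wing_fl, wing_nl above 1.42 rad and value of joint each of wing_nr, wing_fr below 1.25 rad)).
It fails at once if the valve was opened before all four screws were tight (value of joint valve above 0.4 rad and value of joint any of wing_nl, wing_nr, wing_fr, wing_fl below 1.35 rad).
It fails at once if a bystander was shifted by more than 40 mm or tipped over (distance of any of bottle_a, bottle_b, bottle_c, bottle_big, basket, beaker, brush, labels from where it was at the start of the episode above 0.04 m or angle between any of bottle_a, bottle_b, bottle_c, bottle_big, basket, beaker, brush, labels's own z axis and vertical above 0.5 rad).
It also fails if it takes over 67 s, if anything falls off the work surface, if the arm or the gripper's body presses on something with over 40 N, if the wrist force passes 120 N, or if a joint passes its speed limit or range.

ROBOT

A 6-joint arm with a two-finger parallel gripper is mounted at the origin on the work surface. World frame = base frame: x ahead of the robot, y to its left, z up, the work surface at z = 0. Lengths are in m, angles in rad, forces in N, time in s.
With the tool pointing down it reaches from about 0.35 to 1 m from the base axis. Payload 7.1 kg.
Tool frame: the origin (TCP) lies on the centre line of the jaws, within the pads' length; the fingertips stand robot.tips_ahead ahead of it and the grasp point (between the pads) lies 2 mm behind it (robot.tips_ahead is the distance from the TCP to the fingertips, in m); x points along the fingers, y is the direction in which the jaws open and shut, and the axes are right-handed (so a half turn about x gives the same grasp; the last joint's range is limited). The gripper opens to 85 mm and grips with 20 to 120 N. Pads are 22 mm wide; open, the fingers measure 114 mm over their backs; the gripper's body (76 mm by 85 mm) begins 54 mm behind the grasp point. The pads swing forward as they close: fully open they stand 13 mm farther back than shut.
Start: joints at [1.092, 0.423, 1.63, -0, 1.089, -0.019], TCP at [0.277, 0.56, 0.248] pointing down, gripper open.
Joint ranges: [-3, 3], [-0.9, 2.11], [0.09, 2.58], [-1.31, 4.45], [0.11, 2.69], [-2.54, 2.54]. Speed limits (rad/s): [2.39, 2.39, 3.01, 3.14, 3.14, 3.14].

INTERFACE

Orientations are given as a unit quaternion [x, y, z, w].
In Python, from cell import robot gives the robot as it stands.
- The arm moves only by the tool apply_moves, never from a script. Its argument "increments" is a list of rows, each a list of 7 numbers: the shift along the tool's x, y, z in units of 0.12 m (1.0 is 0.12 m), then the turn, a rotation vector about the tool's x, y, z in units of pi/2 rad (1.0 is pi/2 rad), then the opening, from 0 (shut) to 1 (fully open). In form: [[x, y, z, wx, wy, wz, hand], ...]. A call has exactly 8 rows; each row is the pose to reach, as a shift and turn from the pose measured when the call began, along the tool's axes at that moment; what a row does not reach only later rows make up. A row lasts 1/8 s, in which the tool goes at most 62.5 mm and 10.7 degrees, less where a joint would pass 70% of its speed; a pose out of reach is approached as far as the arm can. A call with a number of a shift or a turn outside -1 to 1 is refused whole. A call with a gripper value outside its range is refused whole. The fingers move at their own pace and stop on an object; the grip force is fixed at half the most. Time passes only in rows, so rows that repeat a pose let the fingers close, or fill a call up. It gives the time, the measured TCP pose, the force and the opening at its end, in the units of the state.
- robot.get_state(): the state, without advancing time (a new reading comes with each control period).
- robot.get_image(name): name is "scene" or "top" or "wrist"; returns a dict with "image" (384x512x3 uint8, red, green, blue), "z_map" (384x512 float32, m along the optical axis (not along the pixel's ray), 0 where there is no reading), "K" (3x3 intrinsics, pixels), "R" (3x3) and "t" (3): a world point X has camera coordinates R X + t; the wrist camera has in their place "hand_eye" (4x4, takes a point from camera to tool coordinates, whose origin is the TCP and whose axes are the tool frame's). Camera axes: x right, y down, z forward; pixel columns grow to the right and rows downward; lengths in m; the calibration is good to about 2 mm. A picture is of the moment at which its call begins: read the wrist's pose just before it.
- robot.hand_in(): hands the job in, once; it reports no verdict.
The state is a dict: "time_s": time; "qpos": joint angles; "dq": joint speeds; "tau": joint torques, N m; "ee_pos": TCP position; "ee_rot": TCP orientation; "ft_force": force on the tool from outside, world axes, zero at the start; "torque": the same for the moment, N m; "gripper_width": opening from 0.0 (shut) to 1.0 (fully open).
Only numpy, scipy, OpenCV 4.12 (cv2) and the standard library are available. Lean on these libraries where they do the work, as an engineer would, in place of code of your own. Each camera call takes 0.05 s, during which the arm holds its last target.

## Working session

There is one attempt and no reset: what is moved stays moved. The work goes in short steps, Python scripts to look and compute and a tool call to move; the robot and the scene stay as the last step left them, time stands still between calls to the robot, and variables do not carry over. Pictures are saved under pics/ and viewed, and the job is handed in when it is done.

Besides the shell and the picture viewer there is one more tool, called after "Request:" as name([rows], argument=value, ...), one row to a line, values as JSON. apply_moves: Moves the arm, as the interface text tells. Shifts and turns lie within -1 to 1; 1 stands for 0.12 m of shift or pi/2 rad of turn. Its arguments: {"type":"object","properties":{"increments":{"type":"array","items":{"type":"array","items":{"type":"number"}}}},"required":["increments"]}

```bash
mkdir -p pics; ls
python3 - <<'E'
from cell import robot
import cv2,numpy as np
s=robot.get_state()
for k,v in s.items(): print(k,np.round(v,4))
print(robot.tips_ahead)
for n in("scene","top"):
    d=robot.get_image(n)
    cv2.imwrite(f"pics/{n}0.png",cv2.resize(d["image"][:,:,::-1],None,fx=1.5,fy=1.5))
    np.savez(f"{n}0.npz",**d); print(d["K"],d["R"],d["t"])
E
```

```text
pics
time_s 0.0
qpos [ 1.092   0.4238  1.6307 -0.      1.0886 -0.019 ]
dq [-0.0017 -0.0008 -0.0015  0.0003  0.0026  0.0016]
tau [ 1.00000e-04 -5.57389e+01 -2.81746e+01 -1.00000e-04  7.30000e-03
 -0.00000e+00]
ee_pos [0.2771 0.5596 0.2475]
ee_rot [ 0.1606  0.6886 -0.1617  0.6884]
ft_force [ 0.2774 -0.4072 -0.2365]
torque [ 0.0166 -0.0388 -0.0156]
gripper_width 0.9974
0.017
[[401.65088397   0.         246.7703876 ]
 [  0.         401.65088397 190.50397213]
 [  0.           0.           1.        ]] [[-0.62536511  0.78016329 -0.01623928]
 [ 0.43543547  0.3316168  -0.83691472]
 [-0.64754493 -0.53044843 -0.54709235]] [ 0.31926468 -0.09382093  1.68447918]
[[434.45370897   0.         259.2461165 ]
 [  0.         434.45370897 191.81520194]
 [  0.           0.           1.        ]] [[ 0.00407731 -0.99996656  0.00708942]
 [-0.99765424 -0.00455212 -0.0683029 ]
 [ 0.06833289 -0.0067943  -0.99763944]] [-0.02381948  0.50090588  1.59522971]
```

View pics/scene0.png

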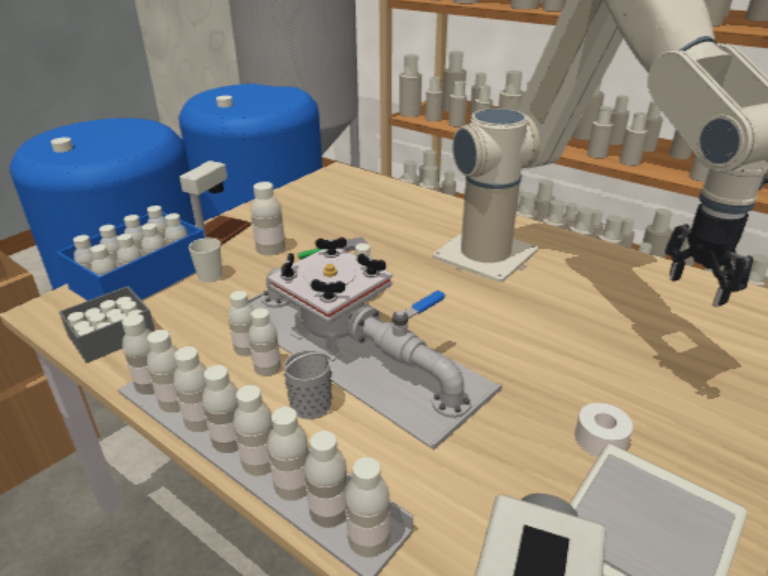

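View pics/top0.png

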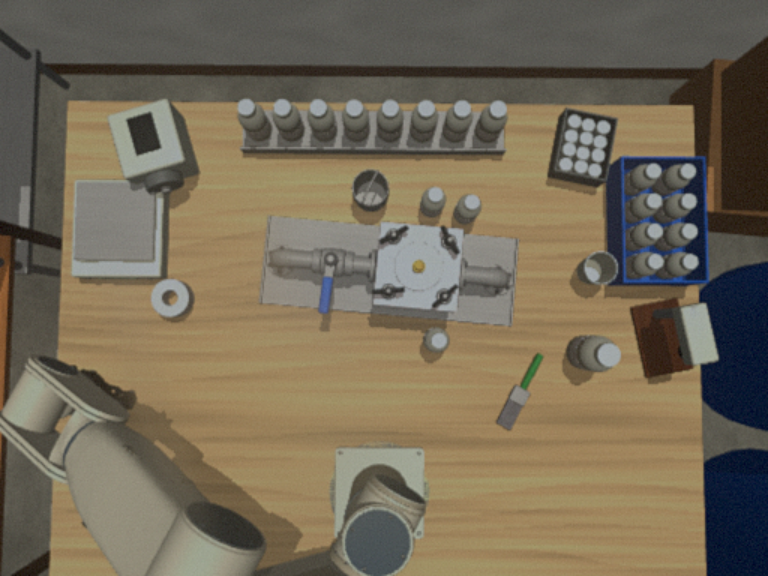

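```bash
cat > h.py <<'E'
import numpy as np,cv2
from scipy.spatial.transform import Rotation as Rn
def pts(d):
    z=d["z_map"].astype(float);K=d["K"];v,u=np.mgrid[:z.shape[0],:z.shape[1]]
    c=np.stack([(u-K[0,2])/K[0,0]*z,(v-K[1,2])/K[1,1]*z,z],-1)
    return c
def world(d): return (pts(d)-d["t"])@d["R"]
E
python3 - <<'E'
from h import *
for n in("top","scene"):
    d=np.load(n+"0.npz");P=world(d);im=d["image"].astype(int)
    m=(d["z_map"]>0)&(P[...,2]>.178)&(P[...,2]<.22)&(im.max(-1)<70)&(np.hypot(P[...,0]-.6,P[...,1])<.35)
    k,l,st,ce=cv2.connectedComponentsWithStats(m.astype(np.uint8))
    for i in range(1,k):
        if st[i,4]<20: continue
        q=P[l==i]; c=q.mean(0); r=(q[:,:2].min(0)+q[:,:2].max(0))/2
        w,V=np.linalg.eigh(np.cov((q-c)[:,:2].T)); a=np.degrees(np.arctan2(V[1,1],V[0,1]))
        print(n,st[i,4],ce[i].round(),c.round(4),r.round(4),"ang",a.round(1)%180,np.sqrt(w).round(4))
    # cover
    m=(abs(P[...,2]-.166)<.006)&(np.hypot(P[...,0]-.55,P[...,1]+.03)<.25)
    k,l,st,ce=cv2.connectedComponentsWithStats(m.astype(np.uint8)); i=1+st[1:,4].argmax()
    q=P[l==i]; r=cv2.minAreaRect((q[:,:2]*1000).astype(np.float32)); print("cover",r,np.median(q[:,2]))
    b=(im[...,2]>1.6*im[...,0])&(im[...,2]>90)&(P[...,2]>.12)&(P[...,2]<.18)&(np.hypot(P[...,0]-.45,P[...,1]-.2)<.2)
    q=P[b];c=q.mean(0);w,V=np.linalg.eigh(np.cov((q-c)[:,:2].T));print("lever",b.sum(),c,np.degrees(np.arctan2(V[1,1],V[0,1])),q.min(0),q.max(0))
E
```

```text
top 55 [262. 157.] [ 0.6052 -0.0282  0.1988] [ 0.6058 -0.029 ] ang 118.7 [0.0029 0.0197]
top 21 [296. 155.] [ 0.6127 -0.1424  0.1999] [ 0.6127 -0.1431] ang 31.30000000000001 [0.0018 0.0082]
top 24 [302. 165.] [ 0.5789 -0.1627  0.2003] [ 0.5796 -0.1632] ang 27.400000000000006 [0.0024 0.0084]
top 46 [296. 197.] [ 0.4714 -0.1416  0.2003] [ 0.4718 -0.1427] ang 131.3 [0.0034 0.0197]
top 52 [258. 194.] [ 0.4819 -0.0167  0.1988] [ 0.4818 -0.0163] ang 94.2 [0.0033 0.0199]
cover ((541.12255859375, -86.64807891845703), (189.93536376953125, 189.9511260986328), 84.86064147949219) 0.16620556854228666
lever 132 [0.47840616 0.12349018 0.15441173] 172.33493245911873 [0.43933997 0.10930514 0.1434112 ] [0.51457486 0.13612472 0.16383964]
scene 121 [220. 162.] [ 0.474  -0.1387  0.1919] [ 0.4736 -0.1386] ang 131.5 [0.0028 0.0186]
scene 64 [192. 177.] [ 0.5998 -0.1475  0.1934] [ 0.5975 -0.1482] ang 29.0 [0.0023 0.022 ]
scene 115 [247. 175.] [ 0.4861 -0.0137  0.1932] [ 0.4848 -0.0148] ang 94.1 [0.0026 0.0193]
scene 138 [218. 191.] [ 0.6093 -0.0249  0.193 ] [ 0.6079 -0.0252] ang 119.8 [0.0024 0.0189]
cover ((541.4636840820312, -86.19509887695312), (194.87033081054688, 192.6836700439453), 84.95947265625) 0.16518326600231176
lever 145 [0.47929718 0.1288216  0.15189391] 171.95290406045382 [0.43680886 0.1122575  0.14242074] [0.51620545 0.14294264 0.15672763]
```

```bash
cat >> h.py <<'E'
def inc(s,pos,yaw):
    """target tcp pos, tool y-axis world yaw deg, pointing straight down"""
    y=np.array([np.cos(np.radians(yaw)),np.sin(np.radians(yaw)),0]);x=np.array([0,0,-1.])
    T=np.stack([x,y,np.cross(x,y)],1)
    R=Rn.from_quat(s["ee_rot"]).as_matrix()
    dp=R.T@(np.array(pos)-s["ee_pos"])/.12
    rv=Rn.from_matrix(R.T@T).as_rotvec()/(np.pi/2)
    return dp.round(3),rv.round(3)
def show(s):
    R=Rn.from_quat(s["ee_rot"]).as_matrix()
    print("t",round(s["time_s"],2),"p",np.round(s["ee_pos"],4),"yaw_y",np.degrees(np.arctan2(R[1,1],R[0,1])).round(2),"x",R[:,0].round(3),"q",np.round(s["qpos"],2),"f",np.round(s["ft_force"],1),"tq",np.round(s["torque"],2),"w",round(s["gripper_width"],3))
E
python3 - <<'E'
from h import *
from cell import robot
s=robot.get_state();show(s)
print(inc(s,[.5,-.05,.42],90)); print(inc(s,[.5,-.05,.42],0))
d=robot.get_image("wrist");print(d["hand_eye"].round(3),d["K"])
E
```

```text
t 0.1 p [0.2771 0.5597 0.2476] yaw_y 63.65 x [-0.001 -0.001 -1.   ] q [ 1.09  0.42  1.63 -0.    1.09 -0.02] f [-0.2  0.1 -0.5] tq [0.01 0.06 0.01] w 0.999
(array([-1.431, -3.731,  3.919]), array([-0.293, -0.   ,  0.001]))
(array([-1.431, -3.731,  3.919]), array([0.707, 0.   , 0.001]))
[[ 0.002 -0.315  0.949 -0.126]
 [ 1.     0.    -0.002 -0.   ]
 [ 0.     0.949  0.315 -0.081]
 [ 0.     0.     0.     1.   ]] [[316.27386659   0.         252.73916473]
 [  0.         316.27386659 192.09587371]
 [  0.           0.           1.        ]]
```

Request:
apply_moves([
  [-0.15,-0.12,0.12,0,0,0,1],
  [-0.3,-0.25,0.25,0,0,0,1],
  [-0.5,-0.37,0.37,0,0,0,1],
  [-0.7,-0.5,0.5,0,0,0,1],
  [-0.9,-0.62,0.62,0,0,0,1],
  [-1,-0.75,0.75,0,0,0,1],
  [-1,-0.87,0.87,0,0,0,1],
  [-1,-1,1,0,0,0,1],
])

```text
time_s: 1.15
ee_pos: [0.3315, 0.3975, 0.3668]
ee_rot: [0.16, 0.689, -0.162, 0.688]
ft_force: [0.7, -0.7, 0.0]
gripper_width: 1.001
```

Request:
apply_moves([
  [-0.05,-0.12,0.12,0,0,0,1],
  [-0.1,-0.25,0.25,0,0,0,1],
  [-0.15,-0.37,0.37,0,0,0,1],
  [-0.2,-0.5,0.5,0,0,0,1],
  [-0.25,-0.62,0.62,0,0,0,1],
  [-0.3,-0.75,0.75,0,0,0,1],
  [-0.35,-0.87,0.87,0,0,0,1],
  [-0.4,-1,1,0,0,0,1],
])

```text
time_s: 2.15
ee_pos: [0.3861, 0.2356, 0.4153]
ee_rot: [0.16, 0.689, -0.162, 0.688]
ft_force: [0.5, 0.6, 0.3]
gripper_width: 0.995
```

Request:
apply_moves([
  [0,-0.12,0.12,0,0,0,1],
  [0,-0.25,0.25,0,0,0,1],
  [0,-0.37,0.37,0,0,0,1],
  [0,-0.5,0.5,0,0,0,1],
  [0,-0.62,0.62,0,0,0,1],
  [0,-0.75,0.75,0,0,0,1],
  [0,-0.87,0.87,0,0,0,1],
  [0,-1,1,0,0,0,1],
])

```text
time_s: 3.15
ee_pos: [0.4404, 0.0735, 0.4157]
ee_rot: [0.16, 0.689, -0.162, 0.688]
ft_force: [1.0, -0.1, -0.1]
gripper_width: 1.002
```

Request:
apply_moves([
  [0,-0.12,0.12,0,0,0,1],
  [0,-0.25,0.25,0,0,0,1],
  [0,-0.37,0.37,0,0,0,1],
  [0,-0.5,0.5,0,0,0,1],
  [0,-0.6,0.62,0,0,0,1],
  [0,-0.7,0.75,0,0,0,1],
  [0,-0.8,0.87,0,0,0,1],
  [0,-0.8,1,0,0,0,1],
])

```text
time_s: 4.15
ee_pos: [0.5059, -0.0668, 0.4159]
ee_rot: [0.161, 0.689, -0.162, 0.688]
ft_force: [0.4, 0.4, 0.7]
gripper_width: 1.001
```

```bash
cat > look.py <<'E'
from h import *
from cell import robot
import sys
def wlook(name):
    s=robot.get_state();show(s)
    d=robot.get_image("wrist")
    cv2.imwrite(f"pics/{name}.png",cv2.resize(d["image"][:,:,::-1],None,fx=1.5,fy=1.5))
    H=np.array(d["hand_eye"]);R=Rn.from_quat(s["ee_rot"]).as_matrix()
    P=(pts(d)@H[:3,:3].T+H[:3,3])@R.T+s["ee_pos"]
    im=d["image"].astype(int)
    m=(d["z_map"]>0.05)&(P[...,2]>.175)&(P[...,2]<.215)&(im.max(-1)<80)&(np.hypot(P[...,0]-.541,P[...,1]+.086)<.16)
    k,l,st,ce=cv2.connectedComponentsWithStats(m.astype(np.uint8))
    for i in range(1,k):
        if st[i,4]<60: continue
        q=P[l==i]; q=q[q[:,2]>np.percentile(q[:,2],95)-.012]; c=q.mean(0); b=cv2.minAreaRect((q[:,:2]*1000).astype(np.float32))
        w,V=np.linalg.eigh(np.cov((q-c)[:,:2].T)); a=np.degrees(np.arctan2(V[1,1],V[0,1]))
        print(st[i,4],ce[i].round(),c.round(4),"rect",np.round(b[0],1),np.round(b[1],1),"ang",a.round(1)%180,"ztop",np.percentile(q[:,2],95).round(4))
    np.savez(name+".npz",P=P,im=d["image"])
    return s,P,im
if __name__=="__main__": wlook(sys.argv[1])
E
python3 look.py w1
```

```text
t 4.15 p [ 0.5059 -0.0668  0.4159] yaw_y 63.6 x [-0.002 -0.002 -1.   ] q [-0.15  0.09  1.68 -0.    1.37 -1.26] f [0.4 0.4 0.7] tq [ 0.   -0.02  0.  ] w 1.001
715 [283. 123.] [ 0.4803 -0.0193  0.2032] rect [481.4 -19.5] [10.3 70.1] ang 94.8 ztop 0.207
639 [180. 164.] [ 0.4687 -0.1414  0.2029] rect [ 469.5 -143.4] [10.  68.3] ang 131.6 ztop 0.2067
773 [318. 221.] [ 0.6027 -0.0297  0.2021] rect [604.6 -30. ] [10.4 68.4] ang 119.1 ztop 0.2066
766 [222. 255.] [ 0.5928 -0.154   0.2016] rect [ 594.  -154.8] [70.3  9.5] ang 29.900000000000006 ztop 0.2064
```

View pics/w1.png

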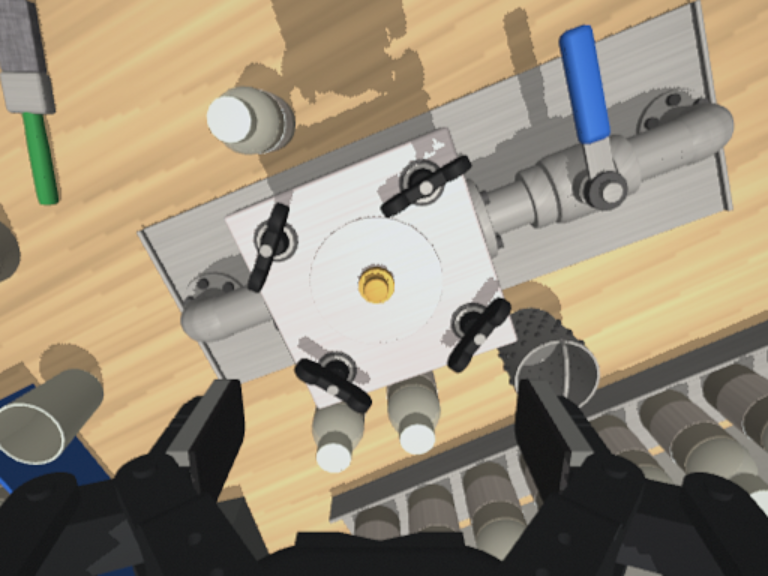

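Run:
```python
from h import *
from cell import robot
s=robot.get_state()
print(inc(s,[.605,-.030,.26],29.1))
```

```text
(array([1.297, 0.641, 0.589]), array([0.383, 0.001, 0.002]))
```

Request:
apply_moves([
  [0.15,0.1,0.1,0.05,0,0,0.5],
  [0.3,0.2,0.2,0.1,0,0,0.5],
  [0.45,0.3,0.3,0.15,0,0,0.5],
  [0.6,0.4,0.4,0.2,0,0,0.5],
  [0.75,0.5,0.5,0.25,0,0,0.5],
  [0.9,0.64,0.59,0.3,0,0,0.5],
  [1,0.641,0.589,0.383,0,0,0.5],
  [1,0.641,0.589,0.383,0,0,0.5],
])

```text
time_s: 5.2
ee_pos: [0.6047, -0.0294, 0.2943]
ee_rot: [0.356, 0.611, -0.359, 0.609]
ft_force: [-0.0, 0.5, -0.1]
gripper_width: 0.499
```

```bash
python3 look.py w2
```

```text
t 5.2 p [ 0.6047 -0.0294  0.2943] yaw_y 29.24 x [-0.003 -0.002 -1.   ] q [-0.07  0.35  1.63 -0.    1.17 -0.58] f [-0.   0.5 -0.1] tq [-0.01  0.01  0.01] w 0.499
2583 [108. 102.] [ 0.4829 -0.0162  0.2026] rect [482.  -18.8] [10.4 70. ] ang 95.1 ztop 0.207
807 [254. 181.] [ 0.5955 -0.0123  0.2032] rect [597.2 -15. ] [ 9.6 36.1] ang 118.9 ztop 0.2069
2625 [ 38. 236.] [ 0.4704 -0.14    0.2013] rect [ 470.8 -143.1] [10.8 70.2] ang 132.1 ztop 0.2065
418 [254. 227.] [ 0.6143 -0.0457  0.2039] rect [614.2 -45.9] [ 8.9 31.2] ang 120.6 ztop 0.207
221 [208. 314.] [ 0.6207 -0.1378  0.201 ] rect [ 621.5 -138.6] [9.6 9.6] ang 148.8 ztop 0.2059
```

View pics/w2.png

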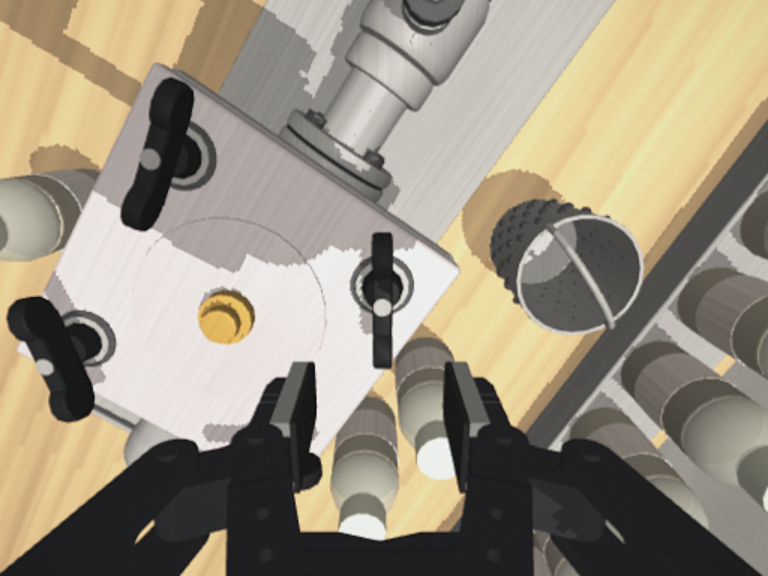

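Request:
apply_moves([
  [0.2,0,0,0,0,0,0.5],
  [0.4,0,0,0,0,0,0.5],
  [0.6,0,0,0,0,0,0.5],
  [0.75,0,0,0,0,0,0.5],
  [0.845,0,0,0,0,0,0.5],
  [0.845,0,0,0,0,0,0],
  [0.845,0,0,0,0,0,0],
  [0.845,0,0,0,0,0,0],
])

```text
time_s: 6.25
ee_pos: [0.6056, -0.0294, 0.1943]
ee_rot: [0.357, 0.61, -0.358, 0.611]
ft_force: [3.6, 2.9, -4.2]
gripper_width: 0.191
```

```bash
python3 look.py w3
```

```text
t 6.25 p [ 0.6056 -0.0294  0.1943] yaw_y 29.32 x [ 0.    -0.002 -1.   ] q [-0.07  0.46  1.71 -0.    0.97 -0.58] f [ 3.6  2.9 -4.2] tq [ 0.52 -0.6   0.01] w 0.191
4229 [16. 96.] [ 0.485  -0.0039  0.1932] rect [486.7 -15.4] [ 7.4 65.1] ang 95.4 ztop 0.2
3064 [253. 253.] [ 0.5977 -0.0157  0.2075] rect [600.3 -20.1] [20.2 45.1] ang 119.7 ztop 0.2147
386 [211. 265.] [ 0.5861 -0.0331  0.2026] rect [586.6 -32.3] [8.2 3.5] ang 35.900000000000006 ztop 0.2085
402 [295. 265.] [ 0.6185 -0.0149  0.2028] rect [617.6 -15. ] [8.3 3.4] ang 26.599999999999994 ztop 0.2083
1098 [253. 319.] [ 0.6141 -0.0449  0.2039] rect [613.8 -44.4] [ 9.1 29.1] ang 119.6 ztop 0.2069
```

View pics/w3.png

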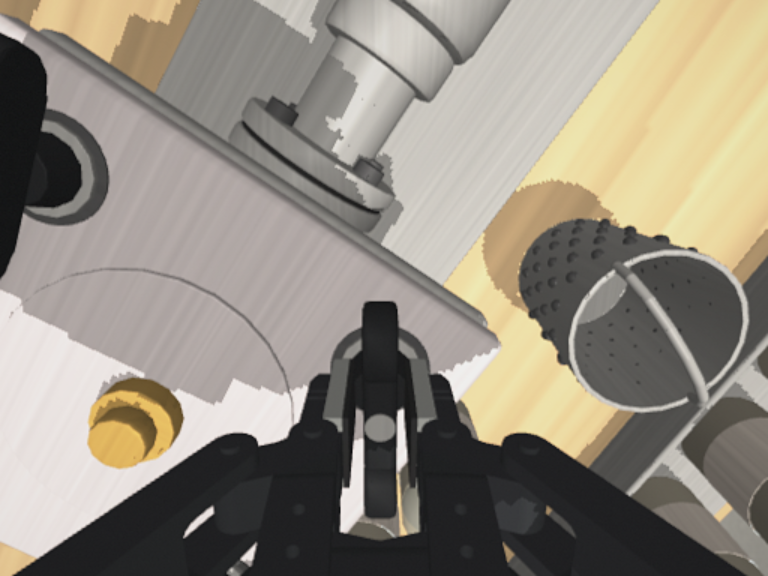

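Request:
apply_moves([
  [0,0,0,0,0,0,0.35],
  [-0.06,0,0,0,0,0,0.35],
  [-0.06,0,0,0,0,0,0],
  [-0.06,0,0,0,0,0,0],
  [-0.06,0,0,0,0,0,0],
  [-0.06,0,0,0,0,0,0],
  [-0.06,0,0,0,0,0,0],
  [-0.06,0,0,0,0,0,0],
])

```text
time_s: 7.3
ee_pos: [0.606, -0.0297, 0.2027]
ee_rot: [0.357, 0.609, -0.358, 0.611]
ft_force: [-1.5, -0.9, 6.4]
gripper_width: 0.098
```

```bash
python3 look.py w4
```

```text
t 7.3 p [ 0.606  -0.0297  0.2027] yaw_y 29.32 x [ 0.001 -0.002 -1.   ] q [-0.07  0.45  1.71 -0.    0.98 -0.58] f [-1.5 -0.9  6.4] tq [-0.07  0.33  0.04] w 0.098
5956 [20. 97.] [ 0.4847 -0.0055  0.1989] rect [486.4 -17.6] [ 9.7 69.9] ang 96.6 ztop 0.2053
2830 [252. 258.] [ 0.6024 -0.0243  0.2038] rect [604.4 -28.2] [11.8 66.8] ang 119.4 ztop 0.2076
345 [220. 263.] [ 0.59   -0.0313  0.2088] rect [590.6 -30.5] [7.9 3.9] ang 36.0 ztop 0.2144
364 [285. 263.] [ 0.6153 -0.0173  0.2089] rect [614.1 -17.5] [8.  4.1] ang 27.5 ztop 0.2143
```

Request:
apply_moves([
  [0,0,0,0.1,0,0,0],
  [0.002,0,0,0.2,0,0,0],
  [0.004,0,0,0.3,0,0,0],
  [0.006,0,0,0.4,0,0,0],
  [0.008,0,0,0.5,0,0,0],
  [0.01,0,0,0.58,0,0,0],
  [0.01,0,0,0.62,0,0,0],
  [0.01,0,0,0.62,0,0,0],
])

```text
time_s: 8.35
ee_pos: [0.606, -0.0297, 0.2016]
ee_rot: [0.601, 0.371, -0.601, 0.373]
ft_force: [0.2, 0.3, 0.1]
gripper_width: 0.098
```

```bash
python3 look.py w5
```

```text
t 8.35 p [ 0.606  -0.0297  0.2016] yaw_y -26.44 x [ 0.002 -0.002 -1.   ] q [-0.07  0.45  1.71 -0.    0.98  0.4 ] f [0.2 0.3 0.1] tq [ 0.05  0.01 -0.03] w 0.098
2803 [253. 258.] [ 0.6092 -0.0238  0.2029] rect [607.5 -27.8] [66.1 11.8] ang 63.4 ztop 0.2068
371 [220. 264.] [ 0.5961 -0.0176  0.2089] rect [597.3 -17.5] [8.4 4. ] ang 158.7 ztop 0.2144
376 [285. 264.] [ 0.6221 -0.0306  0.2087] rect [622.  -30.6] [2.  6.3] ang 153.2 ztop 0.2141
3855 [ 33. 326.] [ 0.4849 -0.0125  0.1974] rect [481.5 -10.6] [11.8 46.3] ang 93.5 ztop 0.2025
```

View pics/w5.png

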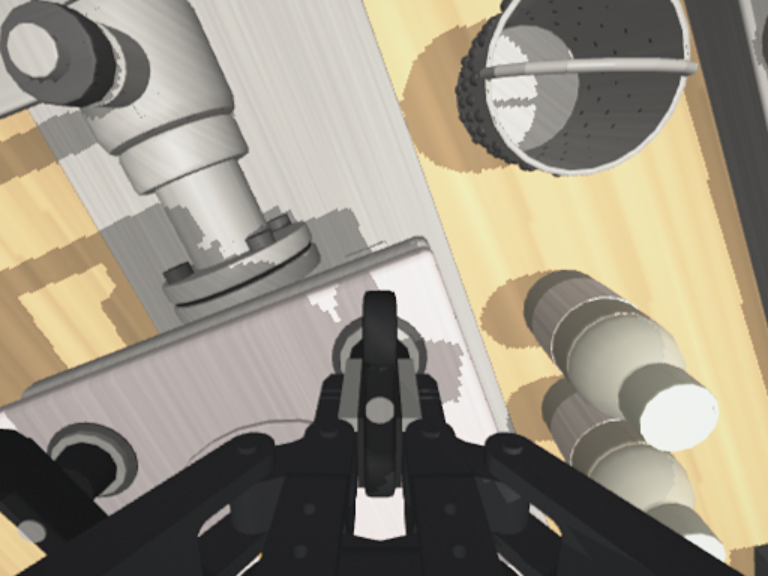

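Request:
apply_moves([
  [0,0,0,0.03,0,0,0],
  [0,0,0,0.06,0,0,0],
  [0,0,0,0.09,0,0,0],
  [0,0,0,0.12,0,0,0],
  [0.002,0,0,0.14,0,0,0],
  [0.003,0,0,0.16,0,0,0],
  [0.003,0,0,0.18,0,0,0],
  [0.003,0,0,0.18,0,0,0],
])

```text
time_s: 9.4
ee_pos: [0.6061, -0.0297, 0.2013]
ee_rot: [0.648, 0.283, -0.647, 0.285]
ft_force: [1.0, 1.5, -0.6]
gripper_width: 0.099
```

```bash
python3 look.py w6
```

```text
t 9.4 p [ 0.6061 -0.0297  0.2013] yaw_y -42.62 x [ 0.002 -0.002 -1.   ] q [-0.07  0.45  1.71 -0.    0.98  0.68] f [ 1.   1.5 -0.6] tq [-0.07 -0.08  0.11] w 0.099
2791 [252. 258.] [ 0.6107 -0.025   0.2026] rect [608.1 -28.3] [65.9 11.8] ang 47.5 ztop 0.2069
382 [220. 264.] [ 0.6    -0.0153  0.2089] rect [601.2 -15.8] [3.7 8.2] ang 143.9 ztop 0.2144
390 [286. 264.] [ 0.6214 -0.0351  0.2089] rect [621.3 -35.2] [1.8 6.5] ang 136.6 ztop 0.2143
1149 [ 31. 358.] [0.4825 0.0102 0.2001] rect [480.3   8.9] [11.1 14.6] ang 114.4 ztop 0.2058
```

Request:
apply_moves([
  [0,0,0,0.02,0,0,0],
  [0,0,0,0.04,0,0,0],
  [0,0,0,0.06,0,0,0],
  [0,0,0,0.08,0,0,0],
  [0.002,0,0,0.09,0,0,0],
  [0.003,0,0,0.1,0,0,0],
  [0.003,0,0,0.11,0,0,0],
  [0.003,0,0,0.11,0,0,0],
])

```text
time_s: 10.45
ee_pos: [0.6061, -0.0297, 0.2012]
ee_rot: [0.67, 0.226, -0.669, 0.229]
ft_force: [-1.4, 1.1, 3.7]
gripper_width: 0.103
```

```bash
python3 look.py w7
```

```text
t 10.45 p [ 0.6061 -0.0297  0.2012] yaw_y -52.48 x [ 0.002 -0.003 -1.   ] q [-0.07  0.45  1.71 -0.    0.98  0.85] f [-1.4  1.1  3.7] tq [-0.01  0.1   1.52] w 0.103
2715 [251. 255.] [ 0.6123 -0.0244  0.2024] rect [608.5 -29.1] [66.6 12.1] ang 42.19999999999999 ztop 0.2066
389 [220. 264.] [ 0.6028 -0.0146  0.209 ] rect [603.8 -15.1] [3.8 8.4] ang 136.8 ztop 0.2143
392 [285. 264.] [ 0.6203 -0.0376  0.2088] rect [620.1 -36.8] [3.8 8.7] ang 125.4 ztop 0.2143
```

Request:
apply_moves([
  [0,0,0,-0.02,0,0,0.4],
  [0,0,0,-0.02,0,0,0.5],
  [-0.15,0,0,-0.02,0,0,0.5],
  [-0.35,0,0,-0.05,0,0,0.5],
  [-0.5,0,0.15,-0.1,0,0,0.5],
  [-0.55,0,0.35,-0.2,0,0,0.5],
  [-0.55,0,0.6,-0.3,0,0,0.5],
  [-0.55,0.06,0.85,-0.4,0,0,0.5],
])

```text
time_s: 11.5
ee_pos: [0.529, -0.0977, 0.2687]
ee_rot: [0.566, 0.423, -0.565, 0.426]
ft_force: [-0.5, -0.8, 0.0]
gripper_width: 0.499
```

```bash
python3 look.py w8
python3 - <<'E'
from h import *
from cell import robot
s=robot.get_state()
print(inc(s,[.4704,-.1431,.26],41.6))
E
```

```text
t 11.5 p [ 0.529  -0.0977  0.2687] yaw_y -16.18 x [ 0.004 -0.003 -1.   ] q [-0.2   0.27  1.81 -0.    1.06  0.08] f [-0.5 -0.8  0. ] tq [-0.03 -0.01  0.  ] w 0.499
2787 [345.  73.] [ 0.6057 -0.0291  0.2013] rect [605.2 -30.8] [69.8 10.3] ang 43.599999999999994 ztop 0.2051
2971 [143. 115.] [ 0.4829 -0.0178  0.2026] rect [481.9 -19.8] [ 9.9 70.6] ang 94.8 ztop 0.2069
2298 [368. 250.] [ 0.6012 -0.1484  0.201 ] rect [ 600.6 -151.1] [57.3 11. ] ang 30.0 ztop 0.2059
498 [160. 271.] [ 0.4536 -0.1215  0.2025] rect [ 452.3 -122.1] [ 9.5 14.3] ang 139.4 ztop 0.2068
804 [221. 301.] [ 0.4869 -0.1589  0.2022] rect [ 485.8 -160.1] [10.5 25.3] ang 131.5 ztop 0.2067
(array([ 0.071, -0.355,  0.475]), array([-0.638,  0.003, -0.   ]))
```

View pics/w8.png

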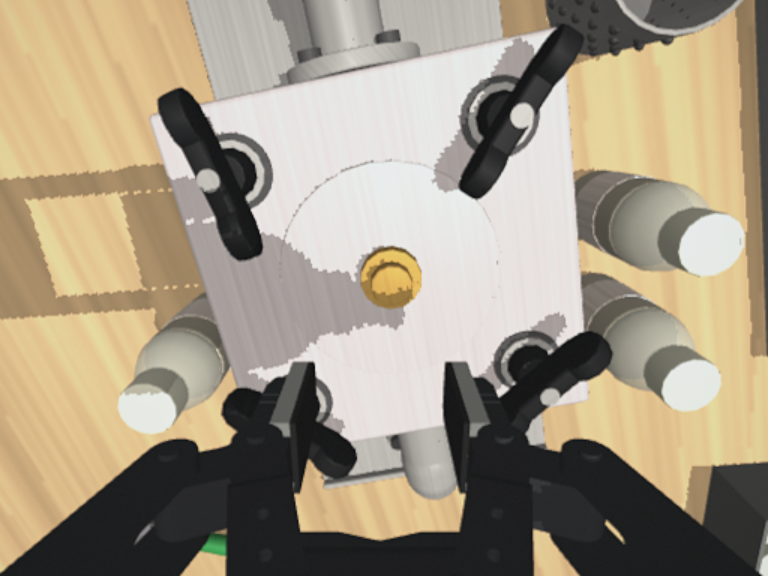

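Request:
apply_moves([
  [0,-0.06,0.08,-0.1,0,0,0.5],
  [0,-0.12,0.16,-0.2,0,0,0.5],
  [0,-0.18,0.24,-0.3,0,0,0.5],
  [0,-0.24,0.32,-0.4,0,0,0.5],
  [0,-0.3,0.4,-0.5,0,0,0.5],
  [0,-0.355,0.475,-0.6,0,0,0.5],
  [0.07,-0.355,0.475,-0.638,0,0,0.5],
  [0.07,-0.355,0.475,-0.638,0,0,0.5],
])

```text
time_s: 12.55
ee_pos: [0.4704, -0.1431, 0.2607]
ee_rot: [0.29, 0.644, -0.291, 0.646]
ft_force: [0.3, -0.5, -0.8]
gripper_width: 0.498
```

```bash
python3 look.py w9
python3 - <<'E'
from h import *
from cell import robot
s=robot.get_state()
print(inc(s,[.4704,-.1431,.2015],41.6))
E
```

```text
t 12.55 p [ 0.4704 -0.1431  0.2607] yaw_y 41.49 x [ 0.002 -0.003 -1.   ] q [-0.32  0.21  1.91 -0.    1.02 -1.04] f [ 0.3 -0.5 -0.8] tq [0.05 0.02 0.01] w 0.498
3832 [413.  73.] [ 0.4796 -0.0192  0.2024] rect [480.9 -20. ] [10.5 71. ] ang 94.8 ztop 0.2067
1660 [253. 213.] [ 0.4671 -0.1403  0.2032] rect [ 469.4 -143.2] [ 9.8 68.4] ang 131.9 ztop 0.2066
1405 [490. 220.] [ 0.5864 -0.0468  0.2001] rect [589.6 -45.3] [30.1 10.1] ang 47.1 ztop 0.2049
(array([ 0.494, -0.001, -0.003]), array([-0.001,  0.003,  0.001]))
```

View pics/w9.png

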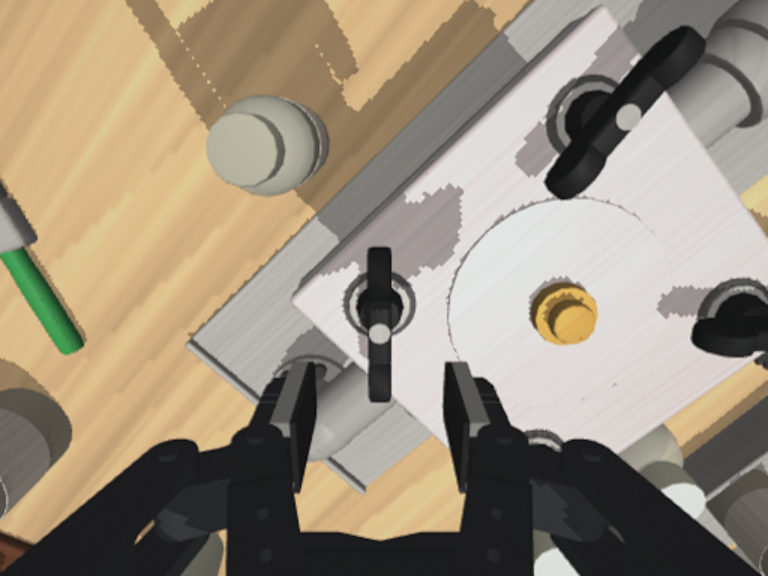

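Request:
apply_moves([
  [0.2,0,0,0,0,0,0.5],
  [0.4,0,0,0,0,0,0.5],
  [0.49,0,0,0,0,0,0.5],
  [0.49,0,0,0,0,0,0],
  [0.49,0,0,0,0,0,0],
  [0.49,0,0,0,0,0,0],
  [0.49,0,0,0,0,0,0],
  [0.49,0,0,0,0,0,0],
])

```text
time_s: 13.6
ee_pos: [0.4711, -0.1437, 0.2029]
ee_rot: [0.29, 0.643, -0.292, 0.646]
ft_force: [-1.7, -2.0, 6.4]
gripper_width: 0.097
```

```bash
python3 look.py w10
```

```text
t 13.6 p [ 0.4711 -0.1437  0.2029] yaw_y 41.48 x [ 0.003 -0.004 -1.   ] q [-0.32  0.29  1.96 -0.    0.89 -1.04] f [-1.7 -2.   6.4] tq [-0.34  0.52  0.06] w 0.097
6363 [459.  87.] [ 0.4802 -0.0339  0.2013] rect [481.6 -28.6] [10.5 54.3] ang 97.6 ztop 0.2064
2865 [252. 256.] [ 0.4659 -0.1387  0.2037] rect [ 468.8 -142. ] [11.8 67.2] ang 131.8 ztop 0.208
353 [220. 263.] [ 0.4556 -0.1487  0.2088] rect [ 456.1 -147.6] [8.8 3.8] ang 49.0 ztop 0.2145
361 [285. 263.] [ 0.4773 -0.1297  0.209 ] rect [ 476.3 -130. ] [8.6 4. ] ang 38.19999999999999 ztop 0.2147
```

Request:
apply_moves([
  [0,0,0,0.1,0,0,0],
  [0.002,0,0,0.2,0,0,0],
  [0.004,0,0,0.3,0,0,0],
  [0.006,0,0,0.4,0,0,0],
  [0.008,0,0,0.5,0,0,0],
  [0.01,0,0,0.58,0,0,0],
  [0.01,0,0,0.63,0,0,0],
  [0.01,0,0,0.64,0,0,0],
])

```text
time_s: 14.65
ee_pos: [0.4706, -0.1439, 0.2018]
ee_rot: [-0.565, -0.423, 0.565, -0.427]
ft_force: [-4.2, -2.9, 1.7]
gripper_width: 0.099
```

```bash
python3 look.py w11
```

```text
t 14.65 p [ 0.4706 -0.1439  0.2018] yaw_y -16.1 x [ 0.002 -0.005 -1.   ] q [-0.32  0.29  1.96 -0.01  0.89 -0.03] f [-4.2 -2.9  1.7] tq [-0.59  0.72  0.19] w 0.099
1983 [209.  31.] [ 0.4836 -0.0447  0.2042] rect [483.4 -43.5] [10. 24.] ang 98.3 ztop 0.207
103 [344. 109.] [ 0.5292 -0.0866  0.184 ] rect [530.  -86.8] [14.4  3.7] ang 86.2 ztop 0.1867
4232 [485. 233.] [ 0.5747 -0.1632  0.201 ] rect [ 578.1 -163.9] [33.5 12.3] ang 33.5 ztop 0.2063
2859 [252. 257.] [ 0.4724 -0.1374  0.2028] rect [ 471.7 -141.8] [66.3 12.2] ang 74.2 ztop 0.2081
392 [220. 264.] [ 0.4587 -0.1337  0.209 ] rect [ 459.8 -133.6] [9. 4.] ang 178.8 ztop 0.2144
389 [285. 264.] [ 0.4863 -0.1418  0.2089] rect [ 485.5 -141.1] [3.6 8.4] ang 159.4 ztop 0.2146
```

Request:
apply_moves([
  [0,0,0,0.03,0,0,0],
  [0,0,0,0.06,0,0,0],
  [0,0,0,0.09,0,0,0],
  [0,0,0,0.12,0,0,0],
  [0.002,0,0,0.14,0,0,0],
  [0.003,0,0,0.16,0,0,0],
  [0.003,0,0,0.17,0,0,0],
  [0.003,0,0,0.17,0,0,0],
])

```text
time_s: 15.7
ee_pos: [0.4705, -0.1439, 0.2016]
ee_rot: [-0.616, -0.344, 0.617, -0.348]
ft_force: [-4.5, -2.1, 5.1]
gripper_width: 0.099
```

```bash
python3 look.py w12
```

```text
t 15.7 p [ 0.4705 -0.1439  0.2016] yaw_y -31.32 x [ 0.002 -0.005 -1.   ] q [-0.32  0.29  1.96 -0.01  0.89  0.23] f [-4.5 -2.1  5.1] tq [-0.3   0.76  1.87] w 0.099
3583 [134.  38.] [ 0.4839 -0.0399  0.203 ] rect [483.2 -38.2] [10.2 34.9] ang 96.4 ztop 0.2069
5029 [485. 173.] [ 0.576  -0.1625  0.201 ] rect [ 580.4 -162.9] [38.1 11.7] ang 34.0 ztop 0.2062
2748 [250. 252.] [ 0.4744 -0.1355  0.2024] rect [ 472.8 -142.2] [66.6 12.8] ang 64.9 ztop 0.2072
395 [220. 264.] [ 0.4618 -0.131   0.2089] rect [ 463.1 -131.1] [8.9 3.7] ang 166.7 ztop 0.2143
391 [285. 264.] [ 0.4864 -0.1461  0.2088] rect [ 485.8 -145. ] [3.8 8.6] ang 143.6 ztop 0.2144
```

Request:
apply_moves([
  [0,0,0,-0.02,0,0,0.5],
  [0,0,0,-0.02,0,0,0.5],
  [-0.25,0,0,-0.02,0,0,0.5],
  [-0.5,0,0,-0.02,0,0,0.5],
  [-0.5,-0.11,-0.23,-0.1,0,0,0.5],
  [-0.5,-0.23,-0.46,-0.2,0,0,0.5],
  [-0.5,-0.35,-0.7,-0.3,0,0,0.5],
  [-0.5,-0.463,-0.937,-0.4,0,0,0.5],
])

```text
time_s: 16.75
ee_pos: [0.4817, -0.0175, 0.261]
ee_rot: [0.478, 0.519, -0.479, 0.523]
ft_force: [0.6, -0.6, 1.0]
gripper_width: 0.499
```

```bash
python3 look.py w13;python3 - <<'E'
from h import *
from cell import robot
s=robot.get_state()
print(inc(s,[.4813,-.0186,.2015],4.9))
E
```

```text
t 16.75 p [ 0.4817 -0.0175  0.261 ] yaw_y 4.88 x [ 0.003 -0.005 -1.   ] q [-0.06  0.19  1.93 -0.01  1.02 -0.14] f [ 0.6 -0.6  1. ] tq [-0.03  0.04  0.03] w 0.499
1647 [252. 214.] [ 0.4809 -0.0143  0.2036] rect [481.  -17.7] [ 9.9 67.8] ang 95.1 ztop 0.207
3294 [431. 243.] [ 0.6043 -0.0281  0.1998] rect [605.1 -30. ] [70.4 10.6] ang 43.69999999999999 ztop 0.2048
839 [234. 342.] [ 0.4797 -0.1182  0.2006] rect [ 478.5 -124.2] [29.6  9.8] ang 54.4 ztop 0.2053
472 [367. 373.] [ 0.588  -0.1536  0.191 ] rect [ 587.7 -154.1] [21.   3.3] ang 30.099999999999994 ztop 0.1973
(array([ 0.496, -0.009,  0.027]), array([ 0.004,  0.002, -0.002]))
```

View pics/w13.png

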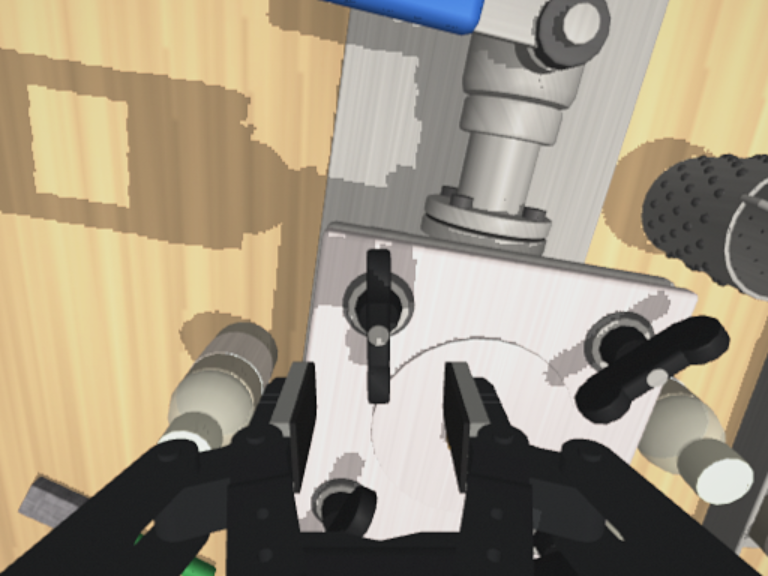

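Request:
apply_moves([
  [0.2,0,0.02,0,0,0,0.5],
  [0.4,0,0.02,0,0,0,0.5],
  [0.495,0,0.02,0,0,0,0.5],
  [0.495,0,0.02,0,0,0,0],
  [0.495,0,0.02,0,0,0,0],
  [0.495,0,0.02,0,0,0,0],
  [0.495,0,0.02,0,0,0,0],
  [0.495,0,0.02,0,0,0,0],
])

```text
time_s: 17.8
ee_pos: [0.4816, -0.0178, 0.2023]
ee_rot: [0.476, 0.521, -0.477, 0.524]
ft_force: [-5.6, -1.6, 4.2]
gripper_width: 0.1
```

```bash
python3 look.py w14
```

```text
t 17.8 p [ 0.4816 -0.0178  0.2023] yaw_y 5.26 x [ 0.002 -0.003 -1.   ] q [-0.06  0.28  1.98 -0.    0.88 -0.15] f [-5.6 -1.6  4.2] tq [-0.26  0.93 -0.1 ] w 0.1
2782 [252. 260.] [ 0.4808 -0.0119  0.2039] rect [481.7 -16.5] [11.9 65.8] ang 95.2 ztop 0.2076
357 [220. 263.] [ 0.4666 -0.0128  0.2087] rect [467.6 -12.2] [8.7 4.2] ang 11.5 ztop 0.2144
369 [285. 264.] [ 0.4954 -0.0103  0.2089] rect [495.5 -10.4] [6.4 2. ] ang 5.800000000000011 ztop 0.2145
4723 [470. 307.] [ 0.5923 -0.0386  0.1987] rect [597.4 -38.3] [48. 13.] ang 45.7 ztop 0.2046
```

Request:
apply_moves([
  [0,0,0,0.1,0,0,0],
  [0.002,0,0,0.2,0,0,0],
  [0.004,0,0,0.3,0,0,0],
  [0.006,0,0,0.4,0,0,0],
  [0.008,0,0,0.5,0,0,0],
  [0.01,0,0,0.58,0,0,0],
  [0.01,0,0,0.63,0,0,0],
  [0.01,0,0,0.64,0,0,0],
])

```text
time_s: 18.85
ee_pos: [0.4823, -0.0183, 0.2013]
ee_rot: [0.67, 0.227, -0.668, 0.23]
ft_force: [3.8, -3.4, -7.0]
gripper_width: 0.103
```

```bash
python3 look.py w15
```

```text
t 18.85 p [ 0.4823 -0.0183  0.2013] yaw_y -52.32 x [ 0.004 -0.004 -1.   ] q [-0.06  0.28  1.98 -0.    0.88  0.86] f [ 3.8 -3.4 -7. ] tq [-0.75 -0.42  0.14] w 0.103
8046 [461.  73.] [ 0.5997 -0.033   0.1998] rect [600.7 -34.5] [56.9 11.4] ang 43.80000000000001 ztop 0.2047
2811 [252. 261.] [ 0.487 -0.015  0.203] rect [483.8 -17.9] [66.6 11.9] ang 37.80000000000001 ztop 0.2068
390 [220. 264.] [ 0.4788 -0.0031  0.2088] rect [479.8  -3.6] [3.9 8.4] ang 136.5 ztop 0.2144
386 [285. 264.] [ 0.4965 -0.0261  0.2086] rect [496.3 -25.4] [3.6 7.9] ang 127.0 ztop 0.214
```

Request:
apply_moves([
  [0,0,0,0.03,0,0,0],
  [0,0,0,0.06,0,0,0],
  [0,0,0,0.09,0,0,0],
  [0,0,0,0.12,0,0,0],
  [0.002,0,0,0.14,0,0,0],
  [0.003,0,0,0.16,0,0,0],
  [0.003,0,0,0.17,0,0,0],
  [0.003,0,0,0.17,0,0,0],
])

```text
time_s: 19.9
ee_pos: [0.4823, -0.0185, 0.201]
ee_rot: [0.695, 0.135, -0.693, 0.139]
ft_force: [1.6, -4.1, -7.1]
gripper_width: 0.102
```

```bash
python3 look.py w16
```

```text
t 19.9 p [ 0.4823 -0.0185  0.201 ] yaw_y -67.63 x [ 0.004 -0.004 -1.   ] q [-0.06  0.28  1.98 -0.01  0.88  1.12] f [ 1.6 -4.1 -7.1] tq [-0.97 -0.33  0.15] w 0.102
5280 [409.  47.] [ 0.5918 -0.0409  0.2005] rect [594.5 -40.9] [39.  11.1] ang 45.4 ztop 0.2051
2811 [253. 260.] [ 0.4883 -0.0166  0.2026] rect [484.2 -18.6] [66.  11.8] ang 22.400000000000006 ztop 0.2064
394 [220. 264.] [ 0.4831 -0.003   0.2087] rect [484.   -3.8] [3.8 8.5] ang 119.5 ztop 0.2142
396 [286. 264.] [ 0.4941 -0.0298  0.2088] rect [494. -29.] [8.3 4. ] ang 110.5 ztop 0.2146
1536 [443. 337.] [ 0.4817 -0.1224  0.2   ] rect [ 472.6 -139.4] [63.5  9.9] ang 72.5 ztop 0.205
```

Request:
apply_moves([
  [0,0,0,0.02,0,0,0],
  [0,0,0,0.04,0,0,0],
  [0,0,0,0.06,0,0,0],
  [0,0,0,0.08,0,0,0],
  [0.002,0,0,0.1,0,0,0],
  [0.003,0,0,0.12,0,0,0],
  [0.003,0,0,0.13,0,0,0],
  [0.003,0,0,0.13,0,0,0],
])

```text
time_s: 20.95
ee_pos: [0.4823, -0.0186, 0.2008]
ee_rot: [0.705, 0.064, -0.703, 0.068]
ft_force: [0.6, -4.8, -3.8]
gripper_width: 0.099
```

```bash
python3 look.py w17
```

```text
t 20.95 p [ 0.4823 -0.0186  0.2008] yaw_y -79.27 x [ 0.004 -0.005 -1.   ] q [-0.06  0.28  1.98 -0.01  0.88  1.33] f [ 0.6 -4.8 -3.8] tq [-0.97  0.02  1.19] w 0.099
3676 [367.  28.] [ 0.5889 -0.044   0.2014] rect [590.4 -44.5] [29.1 11.1] ang 46.7 ztop 0.2052
108 [397. 174.] [ 0.5365 -0.0783  0.1824] rect [537.  -78.6] [13.1  3.4] ang 9.800000000000011 ztop 0.1858
2727 [252. 258.] [ 0.4894 -0.0173  0.2024] rect [484.1 -19.4] [66.7 11.8] ang 14.099999999999994 ztop 0.2065
403 [220. 265.] [ 0.4864 -0.0035  0.2086] rect [487.2  -4.4] [3.9 8.3] ang 107.7 ztop 0.2142
400 [285. 264.] [ 0.4917 -0.032   0.2087] rect [491.8 -31.3] [8.5 3.7] ang 98.6 ztop 0.2142
2442 [469. 309.] [ 0.4788 -0.1267  0.2005] rect [ 474.8 -134.3] [52.5 10.1] ang 66.5 ztop 0.2051
```

View pics/w17.png

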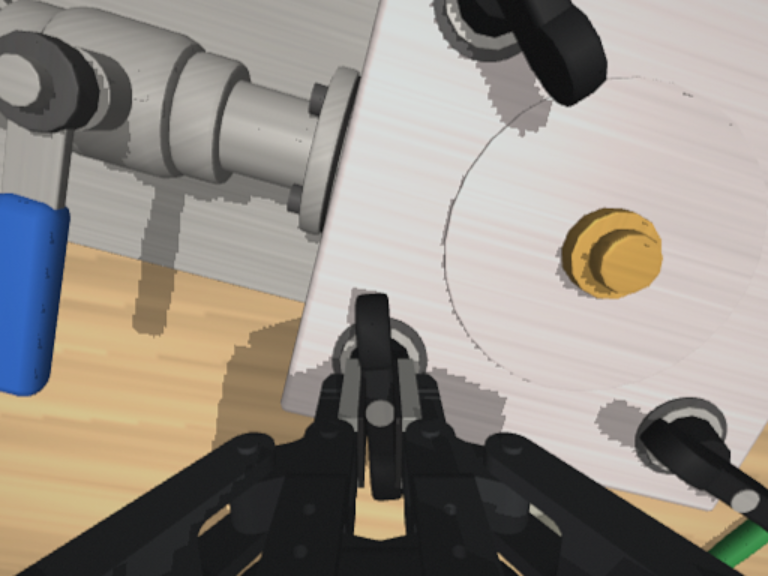

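Request:
apply_moves([
  [0,0,0,-0.02,0,0,0.5],
  [0,0,0,-0.02,0,0,0.5],
  [-0.25,0,0,-0.02,0,0,0.5],
  [-0.5,0,0,-0.02,0,0,0.5],
  [-0.5,0.25,-0.15,-0.06,0,0,0.5],
  [-0.5,0.5,-0.3,-0.1,0,0,0.5],
  [-0.5,0.75,-0.45,-0.15,0,0,0.5],
  [-0.5,1,-0.6,-0.21,0,0,0.5],
])

```text
time_s: 22.0
ee_pos: [0.576, -0.1233, 0.262]
ee_rot: [0.685, 0.18, -0.682, 0.183]
ft_force: [0.1, 0.7, 0.3]
gripper_width: 0.498
```

```bash
python3 look.py w18;python3 - <<'E'
from h import *
from cell import robot
s=robot.get_state()
print(inc(s,[.595,-.1546,.261],-60.1))
E
```

```text
t 22.0 p [ 0.576  -0.1233  0.262 ] yaw_y -60.26 x [ 0.004 -0.004 -1.   ] q [-0.23  0.35  1.7  -0.    1.08  0.82] f [0.1 0.7 0.3] tq [0.05 0.06 0.01] w 0.498
3182 [141.  98.] [ 0.6086 -0.0302  0.201 ] rect [606.4 -30.7] [70.3 10. ] ang 43.69999999999999 ztop 0.2052
1585 [306. 200.] [ 0.6056 -0.1476  0.202 ] rect [ 601.4 -151. ] [56.8 10.4] ang 30.400000000000006 ztop 0.2063
2571 [ 57. 253.] [ 0.4871 -0.0203  0.2002] rect [482.8 -20. ] [69.4 10. ] ang 15.699999999999989 ztop 0.205
988 [214. 335.] [ 0.4729 -0.1481  0.1961] rect [ 468.7 -151.1] [45.5  9. ] ang 68.1 ztop 0.2009
(array([0.013, 0.273, 0.002]), array([ 0.   , -0.002, -0.006]))
```

Request:
apply_moves([
  [0,0.1,0,0,0,0,0.5],
  [0,0.2,0,0,0,0,0.5],
  [0,0.273,0,0,0,0,0.5],
  [0,0.273,0,0,0,0,0.5],
  [0.05,0.273,0,0,0,0,0.5],
  [0.05,0.273,0,0,0,0,0.5],
  [0.05,0.273,0,0,0,0,0.5],
  [0.05,0.273,0,0,0,0,0.5],
])

```text
time_s: 23.05
ee_pos: [0.5952, -0.1544, 0.2567]
ee_rot: [0.685, 0.18, -0.681, 0.185]
ft_force: [0.8, -0.7, -0.3]
gripper_width: 0.5
```

```bash
python3 look.py w19;python3 - <<'E'
from h import *
from cell import robot
s=robot.get_state()
print(inc(s,[.595,-.1546,.2015],-60.1))
E
```

```text
t 23.05 p [ 0.5952 -0.1544  0.2567] yaw_y -60.08 x [ 0.008 -0.006 -1.   ] q [-0.27  0.4   1.65 -0.    1.09  0.78] f [ 0.8 -0.7 -0.3] tq [-0.01 -0.01  0.  ] w 0.5
4243 [ 74. 100.] [ 0.6089 -0.0307  0.2004] rect [606.4 -31.3] [70.4 10.7] ang 43.80000000000001 ztop 0.205
1098 [251. 197.] [ 0.6131 -0.1444  0.203 ] rect [ 609.7 -146.2] [37.6  9.7] ang 29.5 ztop 0.2065
1393 [  9. 255.] [ 0.4862 -0.0233  0.1892] rect [483.3 -24. ] [70.8  5.7] ang 15.300000000000011 ztop 0.1946
608 [252. 251.] [ 0.5802 -0.1637  0.2036] rect [ 579.5 -164.1] [30.6  9. ] ang 30.0 ztop 0.2068
(array([ 0.46 , -0.004,  0.004]), array([ 0.   , -0.002, -0.006]))
```

View pics/w19.png

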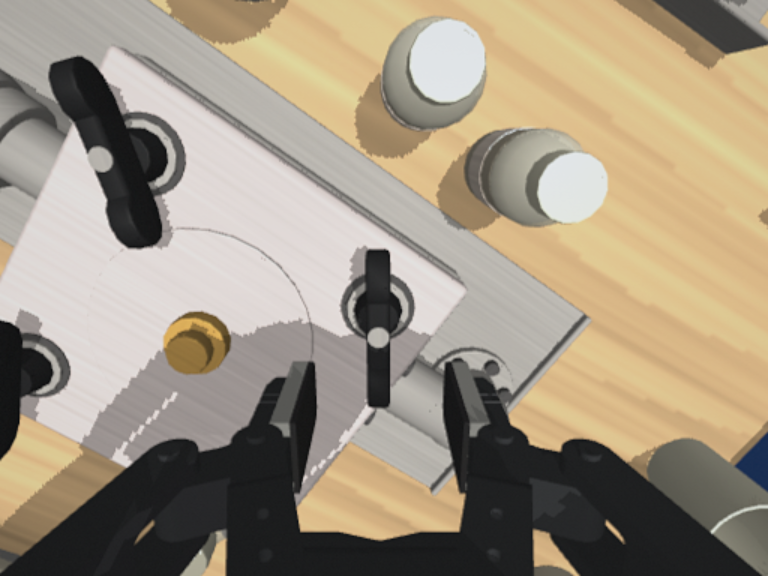

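Aligned: the far-right wing (378,330) sits midway between the pads.

Request:
apply_moves([
  [0.2,0,0,0,0,0,0.5],
  [0.4,0,0,0,0,0,0.5],
  [0.455,0,0,0,0,0,0.5],
  [0.455,0,0,0,0,0,0],
  [0.455,0,0,0,0,0,0],
  [0.455,0,0,0,0,0,0],
  [0.455,0,0,0,0,0,0],
  [0.455,0,0,0,0,0,0],
])

```text
time_s: 24.1
ee_pos: [0.5958, -0.1542, 0.2032]
ee_rot: [0.686, 0.18, -0.681, 0.185]
ft_force: [-3.0, 5.4, 4.8]
gripper_width: 0.098
```

```bash
python3 look.py w20
```

```text
t 24.1 p [ 0.5958 -0.1542  0.2032] yaw_y -60.07 x [ 0.008 -0.005 -1.   ] q [-0.27  0.46  1.69 -0.    0.98  0.78] f [-3.   5.4  4.8] tq [0.88 0.47 0.11] w 0.098
6024 [ 25. 133.] [ 0.5965 -0.0437  0.1994] rect [599.3 -38.1] [50.6 10.8] ang 40.19999999999999 ztop 0.2048
2791 [252. 258.] [ 0.6011 -0.1515  0.2037] rect [ 597.9 -153.1] [66.2 11.7] ang 30.19999999999999 ztop 0.2083
356 [220. 263.] [ 0.5945 -0.1388  0.209 ] rect [ 595.3 -139.3] [3.9 8.4] ang 127.0 ztop 0.2146
354 [285. 263.] [ 0.6089 -0.1638  0.2088] rect [ 608.9 -163.8] [2.2 6.4] ang 120.2 ztop 0.2143
77 [107. 277.] [ 0.5433 -0.0948  0.1818] rect [543.8 -93.9] [12.6  3.2] ang 39.099999999999994 ztop 0.1855
```

Request:
apply_moves([
  [0,0,0,0.1,0,0,0],
  [0.002,0,0,0.2,0,0,0],
  [0.004,0,0,0.3,0,0,0],
  [0.006,0,0,0.4,0,0,0],
  [0.008,0,0,0.5,0,0,0],
  [0.01,0,0,0.58,0,0,0],
  [0.01,0,0,0.63,0,0,0],
  [0.01,0,0,0.64,0,0,0],
])

```text
time_s: 25.15
ee_pos: [0.5956, -0.1547, 0.2021]
ee_rot: [0.69, -0.17, -0.683, -0.167]
ft_force: [-1.0, -2.4, -2.0]
gripper_width: 0.095
```

Request:
apply_moves([
  [0,0,0,0.03,0,0,0],
  [0,0,0,0.06,0,0,0],
  [0,0,0,0.09,0,0,0],
  [0,0,0,0.12,0,0,0],
  [0.002,0,0,0.14,0,0,0],
  [0.003,0,0,0.16,0,0,0],
  [0.003,0,0,0.17,0,0,0],
  [0.003,0,0,0.17,0,0,0],
])

```text
time_s: 26.15
ee_pos: [0.5956, -0.1548, 0.2022]
ee_rot: [0.662, -0.26, -0.655, -0.257]
ft_force: [-2.0, -0.3, 4.6]
gripper_width: 0.095
```

```bash
python3 look.py w21
```

```text
t 26.15 p [ 0.5956 -0.1548  0.2022] yaw_y -132.87 x [ 0.008 -0.007 -1.   ] q [-0.27  0.46  1.69 -0.01  0.98  2.05] f [-2.  -0.3  4.6] tq [0.01 0.9  2.59] w 0.095
2595 [249. 250.] [ 0.6041 -0.1605  0.2023] rect [ 596.9 -157.1] [13.5 66.3] ang 146.4 ztop 0.2078
365 [220. 264.] [ 0.6105 -0.1492  0.2089] rect [ 610.1 -150.3] [7.8 3.6] ang 51.0 ztop 0.2144
370 [285. 264.] [ 0.5907 -0.1705  0.209 ] rect [ 590.6 -170.5] [6.4 2. ] ang 47.0 ztop 0.2144
189 [ 24. 371.] [ 0.6316 -0.0126  0.1897] rect [630.9 -13.2] [10.3  2.4] ang 46.1 ztop 0.1958
```

Request:
apply_moves([
  [0,0,0,-0.03,0,0,0.5],
  [0,0,0,-0.03,0,0,0.5],
  [-0.25,0,0,-0.03,0,0,0.5],
  [-0.5,0,0,-0.1,0,0,0.5],
  [-0.75,0,0,-0.2,0,0,0.5],
  [-0.95,0,0,-0.3,0,0,0.5],
  [-1,0,0,-0.4,0,0,0.5],
  [-1,0,0,-0.5,0,0,0.5],
])

```text
time_s: 27.2
ee_pos: [0.5954, -0.1541, 0.3232]
ee_rot: [0.711, 0.011, -0.703, 0.016]
ft_force: [-0.0, -0.5, -0.1]
gripper_width: 0.501
```

```bash
python3 look.py w22;python3 - <<'E'
from h import *
from cell import robot
s=robot.get_state()
print(inc(s,[.477,.124,.26],82))
E
```

```text
t 27.2 p [ 0.5954 -0.1541  0.3232] yaw_y -87.82 x [ 0.011 -0.006 -1.   ] q [-0.27  0.33  1.59 -0.    1.21  1.26] f [-0.  -0.5 -0.1] tq [ 0.02  0.02 -0.01] w 0.501
1868 [103. 170.] [ 0.6078 -0.0318  0.2003] rect [606.2 -31.4] [70.3  9.9] ang 43.599999999999994 ztop 0.205
1158 [252. 187.] [ 0.5984 -0.1559  0.2015] rect [ 595.9 -155.3] [ 9.9 69.4] ang 149.0 ztop 0.2053
822 [101. 282.] [ 0.5038 -0.016   0.1999] rect [501.  -15.1] [31.8  9.9] ang 17.0 ztop 0.2051
1402 [237. 310.] [ 0.4729 -0.1452  0.2002] rect [ 471.2 -145.5] [67.9 10. ] ang 66.6 ztop 0.2051
(array([ 0.498, -2.362,  0.886]), array([-1.883,  0.005, -0.01 ]))
```

View pics/w22.png

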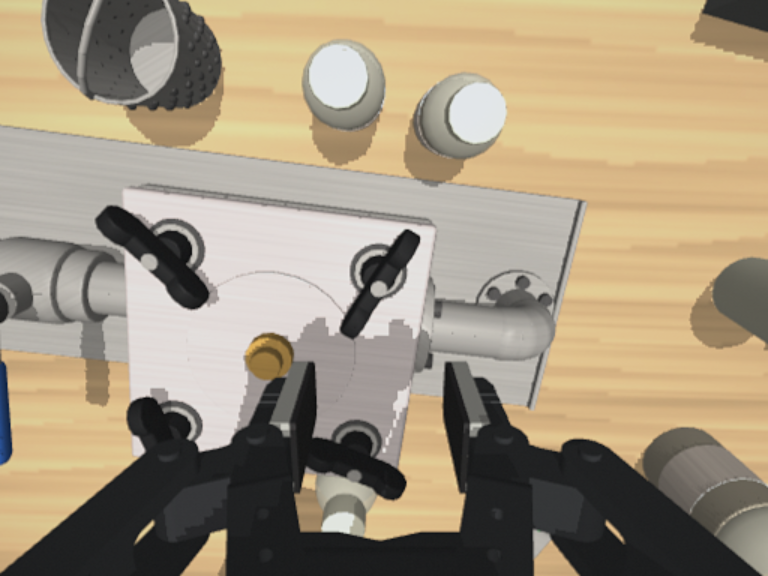

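Request:
apply_moves([
  [0,-0.1,0.04,-0.1,0,0,0.5],
  [0,-0.22,0.08,-0.2,0,0,0.5],
  [0,-0.34,0.12,-0.3,0,0,0.5],
  [0,-0.46,0.17,-0.4,0,0,0.5],
  [0,-0.58,0.22,-0.5,0,0,0.5],
  [0,-0.72,0.27,-0.6,0,0,0.5],
  [0,-0.86,0.32,-0.7,0,0,0.5],
  [0,-1,0.37,-0.8,0,0,0.5],
])

```text
time_s: 28.25
ee_pos: [0.5455, -0.0356, 0.3213]
ee_rot: [0.565, 0.424, -0.561, 0.432]
ft_force: [0.5, -0.2, 0.3]
gripper_width: 0.505
```

Run:
```python
from h import *
from cell import robot
s=robot.get_state();show(s)
print(inc(s,[.477,.124,.27],82))
```

```text
t 28.25 p [ 0.5455 -0.0356  0.3213] yaw_y -15.5 x [ 0.011 -0.005 -1.   ] q [-0.08  0.22  1.74 -0.    1.17  0.19] f [ 0.5 -0.2  0.3] tq [-0.06 -0.02  0.03] w 0.505
(array([ 0.414, -0.911, -1.13 ]), array([-1.083,  0.007, -0.005]))
```

Request:
apply_moves([
  [0,-0.1,-0.12,-0.11,0,0,0.6],
  [0,-0.2,-0.24,-0.22,0,0,0.6],
  [0,-0.32,-0.38,-0.33,0,0,0.6],
  [0,-0.44,-0.52,-0.44,0,0,0.6],
  [0,-0.56,-0.66,-0.55,0,0,0.6],
  [0.05,-0.68,-0.8,-0.66,0,0,0.6],
  [0.1,-0.8,-0.92,-0.77,0,0,0.6],
  [0.15,-0.91,-1,-0.88,0,0,0.6],
])

```text
time_s: 29.25
ee_pos: [0.4725, 0.11, 0.3016]
ee_rot: [0.16, 0.684, -0.161, 0.693]
ft_force: [-0.0, -0.2, 0.2]
gripper_width: 0.598
```

```bash
cat > lev.py <<'E'
from look import *
def lev(n):
    s,P,im=wlook(n)
    b=(im[...,2]>1.6*im[...,0])&(im[...,2]>80)&(P[...,2]>.12)&(P[...,2]<.18)&(np.hypot(P[...,0]-.556,P[...,1]-.113)<.17)
    k,l,st,ce=cv2.connectedComponentsWithStats(b.astype(np.uint8));i=1+st[1:,4].argmax();b=l==i
    q=P[b];q=q[q[:,2]>np.percentile(q[:,2],95)-.006]
    c=q.mean(0);w,V=np.linalg.eigh(np.cov((q-c)[:,:2].T));print("lever",ce[i],c,np.degrees(np.arctan2(V[1,1],V[0,1])),cv2.minAreaRect((q[:,:2]*1000).astype(np.float32)),np.percentile(q[:,2],95))
    return s
E
python3 - <<'E'
from lev import *
s=lev("w23")
print(inc(s,[.477,.124,.27],82))
E
```

```text
t 29.25 p [0.4725 0.11   0.3016] yaw_y 63.71 x [ 0.012 -0.004 -1.   ] q [ 0.21  0.15  1.88 -0.01  1.1  -0.9 ] f [-0.  -0.2  0.2] tq [0.03 0.01 0.04] w 0.598
1885 [120. 262.] [ 0.4755 -0.0185  0.1998] rect [478.1 -19.9] [64.6 10.8] ang 15.0 ztop 0.205
1007 [ 17. 306.] [ 0.4775 -0.1218  0.1997] rect [ 477.7 -125.5] [33.7 10.1] ang 63.5 ztop 0.205
lever [265.71310044 171.13886463] [0.47082385 0.12311911 0.15539847] 172.20417868219565 ((472.9941711425781, 122.7364273071289), (23.177181243896484, 82.6373062133789), 81.9787368774414) 0.1570195754056924
(array([ 0.263,  0.121, -0.021]), array([-0.203,  0.008,  0.   ]))
```

View pics/w23.png

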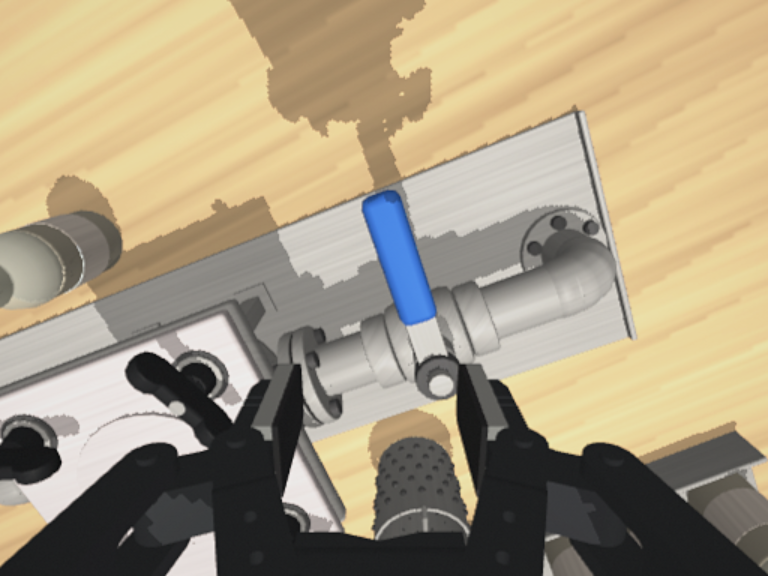

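Request:
apply_moves([
  [0,0.05,0,-0.1,0,0,0.6],
  [0,0.1,0,-0.2,0,0,0.6],
  [0.2,0.12,-0.02,-0.203,0.008,0,0.6],
  [0.4,0.12,-0.02,-0.203,0.008,0,0.6],
  [0.6,0.12,-0.02,-0.203,0.008,0,0.6],
  [0.8,0.12,-0.02,-0.203,0.008,0,0.6],
  [0.9,0.12,-0.02,-0.203,0.008,0,0.6],
  [0.9,0.12,-0.02,-0.203,0.008,0,0.6],
])

```text
time_s: 30.3
ee_pos: [0.4759, 0.1241, 0.1922]
ee_rot: [0.048, 0.707, -0.048, 0.704]
ft_force: [0.0, 0.6, -0.2]
gripper_width: 0.602
```

Run:
```python
from lev import *
s=lev("w24")
print(inc(s,[.4755,.123,.149],82.1))
```

```text
t 30.3 p [0.4759 0.1241 0.1922] yaw_y 82.22 x [-0.004 -0.    -1.   ] q [ 0.23  0.31  1.96  0.    0.87 -1.21] f [ 0.   0.6 -0.2] tq [-0.03  0.03 -0.  ] w 0.602
179 [  3. 299.] [ 0.4828 -0.0104  0.1773] rect [483.  -10.7] [ 4.  15.4] ang 168.1 ztop 0.1801
734 [  7. 348.] [ 0.5063 -0.008   0.1899] rect [504.1  -8.3] [20.6  4.3] ang 13.800000000000011 ztop 0.1965
lever [251.25633907 224.58356469] [0.46940964 0.1233085  0.15527464] 172.3621720262821 ((473.2224426269531, 122.78688049316406), (23.519683837890625, 83.2091064453125), 82.36087799072266) 0.1568334601166093
(array([ 0.36 , -0.009, -0.001]), array([ 0.001, -0.002,  0.   ]))
```

View pics/w24.png

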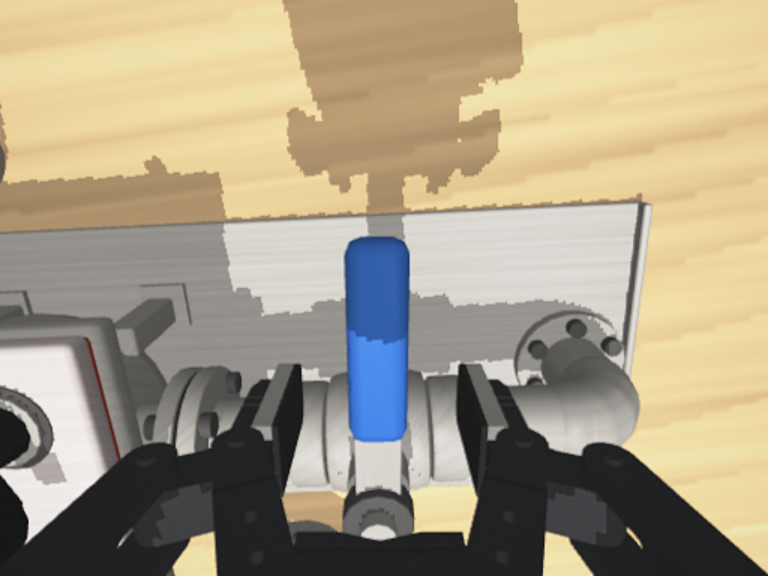

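Request:
apply_moves([
  [0.15,-0.01,0,0,0,0,0.6],
  [0.3,-0.01,0,0,0,0,0.6],
  [0.36,-0.01,0,0,0,0,0.6],
  [0.36,-0.01,0,0,0,0,0.6],
  [0.36,-0.01,0,0,0,0,0],
  [0.36,-0.01,0,0,0,0,0],
  [0.36,-0.01,0,0,0,0,0],
  [0.36,-0.01,0,0,0,0,0],
])

```text
time_s: 31.35
ee_pos: [0.4766, 0.1231, 0.1506]
ee_rot: [0.048, 0.706, -0.048, 0.705]
ft_force: [-2.1, -1.1, 6.4]
gripper_width: 0.272
```

Run:
```python
from lev import *
s=robot.get_state();show(s)
stem=np.array([.5555,.1120]);p0=s["ee_pos"];v=p0[:2]-stem;print(np.hypot(*v),np.degrees(np.arctan2(v[1],v[0])))
R=Rn.from_quat(s["ee_rot"]).as_matrix()
for a in (8,17,26,35,44,53,62,70,78,83,87,90):
    c,sn=np.cos(-np.radians(a)),np.sin(-np.radians(a));w=stem+np.array([[c,-sn],[sn,c]])@v
    print(a,(R.T@np.array([*(w-p0[:2]),0])/.12).round(3),round(a/90,3))
```

```text
t 31.35 p [0.4766 0.1231 0.1506] yaw_y 82.26 x [-0.001  0.    -1.   ] q [ 0.23  0.38  1.99  0.    0.78 -1.21] f [-2.1 -1.1  6.4] tq [-0.12  0.2   0.06] w 0.272
0.07964964920204444 171.96120158247075
8 [-0.     0.092  0.007] 0.089
17 [-0.     0.194  0.03 ] 0.189
26 [-0.     0.291  0.069] 0.289
35 [-0.     0.38   0.122] 0.389
44 [-0.     0.46   0.189] 0.489
53 [-0.     0.529  0.267] 0.589
62 [-0.     0.584  0.355] 0.689
70 [-0.001  0.621  0.44 ] 0.778
78 [-0.001  0.646  0.529] 0.867
83 [-0.001  0.656  0.586] 0.922
87 [-0.001  0.66   0.633] 0.967
90 [-0.001  0.66   0.667] 1.0
```

Request:
apply_moves([
  [0,0.045,0.002,0.044,0,0,0],
  [0,0.092,0.007,0.089,0,0,0],
  [0,0.143,0.017,0.139,0,0,0],
  [0,0.194,0.03,0.189,0,0,0],
  [0,0.243,0.048,0.239,0,0,0],
  [0,0.291,0.069,0.289,0,0,0],
  [0,0.337,0.094,0.339,0,0,0],
  [0,0.38,0.122,0.389,0,0,0],
])

```text
time_s: 32.35
ee_pos: [0.4969, 0.1664, 0.1507]
ee_rot: [0.258, 0.659, -0.259, 0.658]
ft_force: [-1.4, 0.1, 0.4]
gripper_width: 0.267
```

Run:
```python
from lev import *
s=lev("w25")
stem=np.array([.5555,.1120]);p0=s["ee_pos"];v=p0[:2]-stem;print(np.hypot(*v),np.degrees(np.arctan2(v[1],v[0])))
R=Rn.from_quat(s["ee_rot"]).as_matrix()
for a in (7,14,21,28,35,42,49,52,54):
    c,sn=np.cos(-np.radians(a)),np.sin(-np.radians(a));w=stem+np.array([[c,-sn],[sn,c]])@v
    print(a,(R.T@np.array([*(w-p0[:2]),0])/.12).round(3),round(a/90,3))
```

```text
t 32.35 p [0.4969 0.1664 0.1507] yaw_y 47.15 x [-0.002 -0.    -1.   ] q [ 0.3   0.42  1.92  0.    0.81 -0.52] f [-1.4  0.1  0.4] tq [-0.03  0.16  0.4 ] w 0.267
lever [252.59064327 258.47426901] [0.49055238 0.17157482 0.1553491 ] 137.62128377776273 ((493.9975280761719, 168.3704376220703), (23.509532928466797, 82.78471374511719), 47.44180679321289) 0.15688270331123016
0.07999529603562158 137.11081720020272
7 [-0.     0.081  0.005] 0.078
14 [-0.     0.161  0.02 ] 0.156
21 [-0.     0.239  0.044] 0.233
28 [-0.001  0.313  0.078] 0.311
35 [-0.001  0.382  0.121] 0.389
42 [-0.001  0.446  0.172] 0.467
49 [-0.001  0.503  0.23 ] 0.544
52 [-0.001  0.525  0.257] 0.578
54 [-0.001  0.539  0.275] 0.6
```

Request:
apply_moves([
  [0,0.081,0.005,0.078,0,0,0],
  [0,0.161,0.02,0.156,0,0,0],
  [0,0.239,0.044,0.233,0,0,0],
  [0,0.313,0.078,0.311,0,0,0],
  [0,0.382,0.121,0.389,0,0,0],
  [0,0.446,0.172,0.467,0,0,0],
  [0,0.495,0.22,0.533,0,0,0],
  [0,0.515,0.243,0.56,0,0,0],
])

```text
time_s: 33.4
ee_pos: [0.5603, 0.1922, 0.1507]
ee_rot: [-0.514, -0.485, 0.516, -0.484]
ft_force: [-4.0, -0.4, 2.7]
gripper_width: 0.263
```

Run:
```python
from lev import *
s=lev("w26")
stem=np.array([.5555,.1120]);p0=s["ee_pos"];v=p0[:2]-stem;print(np.hypot(*v),np.degrees(np.arctan2(v[1],v[0])))
R=Rn.from_quat(s["ee_rot"]).as_matrix()
for a in (1,2,3,4):
    c,sn=np.cos(-np.radians(a)),np.sin(-np.radians(a));w=stem+np.array([[c,-sn],[sn,c]])@v
    print(a,(R.T@np.array([*(w-p0[:2]),0])/.12).round(3),round(a/90,3))
```

```text
t 33.4 p [0.5603 0.1922 0.1507] yaw_y -3.49 x [-0.003  0.    -1.   ] q [0.31 0.5  1.77 0.   0.88 0.37] f [-4.  -0.4  2.7] tq [0.13 0.45 0.15] w 0.263
lever [252.47895229 258.33372311] [0.56069161 0.20013341 0.15545349] 86.72160027315537 ((560.342529296875, 195.45681762695312), (83.70415496826172, 23.605810165405273), 86.53620910644531) 0.1569529426083343
0.08031642632572006 86.56086132577433
1 [-0.     0.012  0.   ] 0.011
2 [-0.     0.023  0.   ] 0.022
3 [-0.     0.035  0.001] 0.033
4 [-0.     0.047  0.002] 0.044
```

View pics/w26.png

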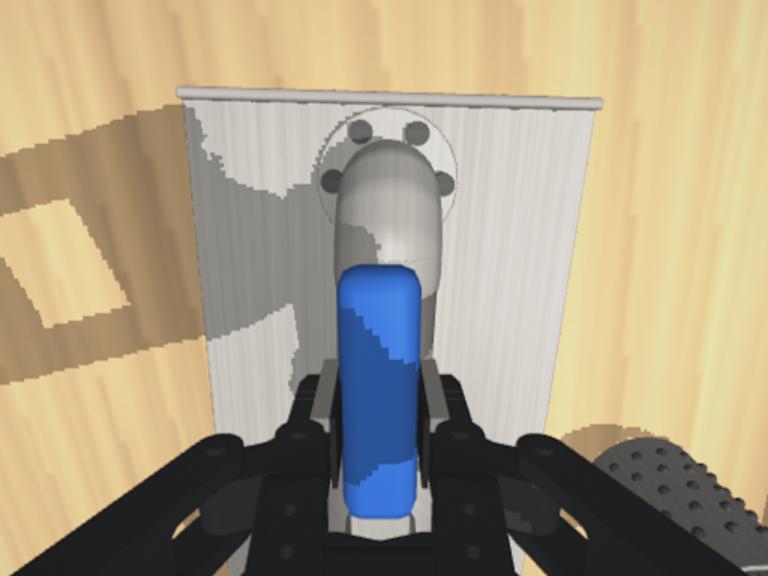

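Request:
apply_moves([
  [0,0.006,0,0.006,0,0,0],
  [0,0.012,0,0.011,0,0,0],
  [0,0.018,0,0.017,0,0,0],
  [0,0.023,0,0.022,0,0,0],
  [0,0.029,0,0.028,0,0,0],
  [0,0.029,0,0.028,0,0,0],
  [0,0.029,0,0.028,0,0,0.35],
  [0,0.023,0,0.022,0,0,0.5],
])

```text
time_s: 34.45
ee_pos: [0.5641, 0.192, 0.1509]
ee_rot: [-0.523, -0.476, 0.524, -0.475]
ft_force: [-0.4, 0.2, -0.9]
gripper_width: 0.497
```

Request:
apply_moves([
  [0,0,0,0,0,0,0.6],
  [0,0,0,0,0,0,0.6],
  [-0.1,0,0,0,0,0,0.6],
  [-0.3,0,0,0,0,0,0.6],
  [-0.5,0,0,0,0,0,0.6],
  [-0.7,0,0,0,0,0,0.6],
  [-0.9,0,0,0,0,0,0.6],
  [-1,0,0,0,0,0,0.6],
])

```text
time_s: 35.45
ee_pos: [0.5649, 0.1921, 0.2731]
ee_rot: [0.524, 0.475, -0.523, 0.475]
ft_force: [0.6, -0.4, -0.4]
gripper_width: 0.599
```

Request:
apply_moves([
  [-0.1,-0.1,-0.1,0,0,0,0.6],
  [-0.2,-0.2,-0.2,0,0,0,0.6],
  [-0.3,-0.3,-0.3,0,0,0,0.6],
  [-0.4,-0.4,-0.4,0,0,0,0.6],
  [-0.5,-0.6,-0.5,0,0,0,0.6],
  [-0.6,-0.8,-0.6,0,0,0,0.6],
  [-0.6,-0.9,-0.7,0,0,0,0.6],
  [-0.6,-1,-0.8,0,0,0,0.6],
])

```text
time_s: 36.45
ee_pos: [0.454, 0.3, 0.3449]
ee_rot: [0.524, 0.475, -0.523, 0.475]
ft_force: [-0.2, -0.0, -0.3]
gripper_width: 0.598
```

Run:
```python
from lev import *
s=lev("w27")
for n in ("top","scene"):
    d=robot.get_image(n)
    cv2.imwrite(f"pics/{n}1.png",cv2.resize(d["image"][:,:,::-1],None,fx=1.5,fy=1.5)); np.savez(n+"1.npz",**d)
```

```text
t 36.45 p [0.454  0.3    0.3449] yaw_y -5.53 x [ 0.001  0.001 -1.   ] q [0.56 0.2  1.71 0.   1.23 0.66] f [-0.2 -0.  -0.3] tq [-0.03 -0.01  0.02] w 0.598
lever [356.9294032  247.14919942] [0.56139316 0.19853912 0.15552432] 85.68696995908397 ((561.9788208007812, 195.26803588867188), (81.79427337646484, 23.464345932006836), 85.28036499023438) 0.15725003601338416
```

View pics/top1.png

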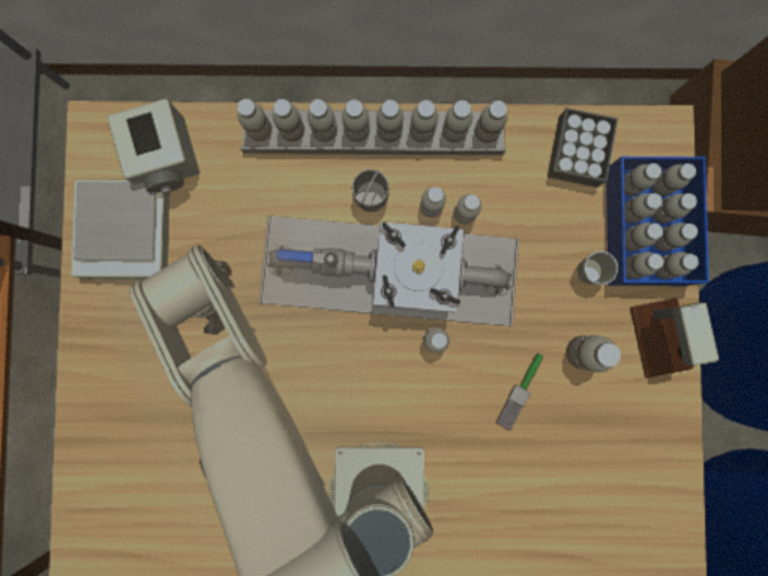

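View pics/w27.png

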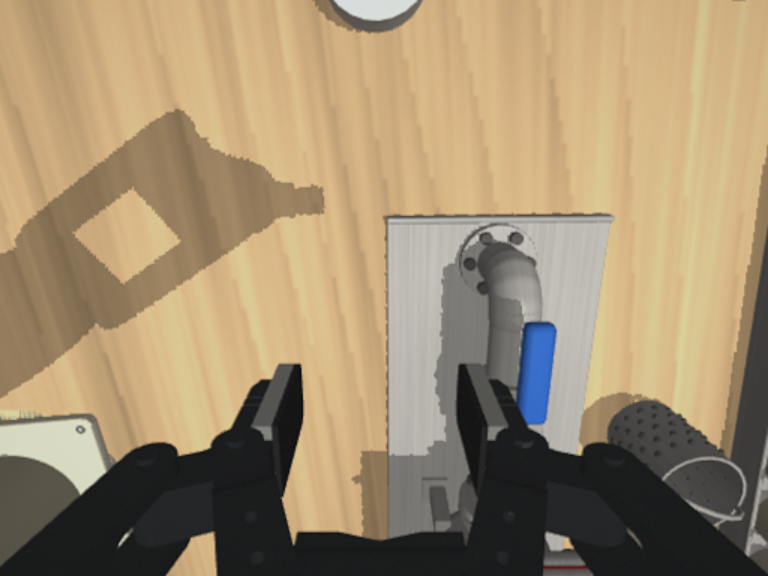

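Run:
```python
from h import *
from cell import robot
a=np.load("top0.npz")["image"].astype(int);b=np.load("top1.npz")["image"].astype(int)
df=(abs(a-b).max(-1)>60).astype(np.uint8)
k,l,st,ce=cv2.connectedComponentsWithStats(df)
print([(ce[i].round().tolist(),int(st[i,4])) for i in range(1,k) if st[i,4]>8])
show(robot.get_state()); print(robot.hand_in())
```

```text
[([257.0, 152.0], 27), ([268.0, 153.0], 25), ([296.0, 154.0], 26), ([303.0, 154.0], 19), ([255.0, 161.0], 24), ([267.0, 163.0], 19), ([148.0, 186.0], 316), ([295.0, 168.0], 16), ([303.0, 167.0], 28), ([202.0, 172.0], 37), ([106.0, 185.0], 48), ([219.0, 182.0], 13), ([256.0, 187.0], 20), ([125.0, 193.0], 33), ([217.0, 196.0], 92), ([94.0, 193.0], 9), ([266.0, 193.0], 23), ([301.0, 193.0], 23), ([251.0, 194.0], 18), ([289.0, 194.0], 22), ([112.0, 197.0], 52), ([260.0, 201.0], 18), ([303.0, 200.0], 25), ([102.0, 208.0], 31), ([140.0, 212.0], 213), ([290.0, 203.0], 18), ([116.0, 228.0], 318), ([166.0, 224.0], 105), ([137.0, 248.0], 102), ([28.0, 247.0], 51), ([127.0, 321.0], 4466), ([18.0, 266.0], 681), ([40.0, 274.0], 51), ([47.0, 274.0], 10), ([14.0, 294.0], 124), ([50.0, 292.0], 48), ([37.0, 289.0], 15), ([21.0, 305.0], 56), ([214.0, 330.0], 322), ([40.0, 311.0], 19), ([268.0, 329.0], 23), ([279.0, 332.0], 28), ([250.0, 333.0], 18), ([285.0, 348.0], 28), ([230.0, 355.0], 27), ([212.0, 378.0], 345), ([241.0, 382.0], 18)]
t 36.6 p [0.4543 0.2997 0.3445] yaw_y -5.47 x [ 0.001  0.001 -1.   ] q [0.56 0.2  1.71 0.   1.23 0.66] f [-0.   0.   0.5] tq [0.02 0.08 0.03] w 0.603
the job is handed in; nothing more can be done
None
```

I gripped and turned all four wing screws clockwise to their stops in cross order: far-left, near-right, near-left, far-right. Then I swung the blue lever in line with the pipe, backed the arm off, and handed in at 36.6 s.

- **Screws:** each one stopped against a torque of 1.2 to 2.6 N m, well above the 0.15 N m of its own stiffness. They turned about 76, 65, 79 and 61 degrees respectively, and the wing tops came down about 1 to 2 mm. I judged tightness from the torque and these angles, because the joint values cannot be read.
- **Valve:** the lever is at about 85.4 degrees in the table frame. The pipe line is at about 84.9 degrees, so the valve stands at about 1.56 rad.
- **Bystanders:** comparing the overhead picture before and after, the changes were at the wings, the lever, and the arm and its shadows. The label roll is hidden behind the arm in that view. The wrist picture shows part of a pale object at the top edge that is probably it. The arm stayed well above the roll throughout.
- **Robot:** the gripper was free, with force near zero at hand-in.
- **One correction:** my first grip on the far-left screw was too low and closed on its hub, so I raised it about 8 mm before turning.

No check failed or disagreed.

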